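# Scan the samples and bolt them into the case

## Task

Book the sample bottles out and lock them away: take the hand scanner from its rest and read the bar-code label of every bottle in the row in front of the oven, from the tallest to the shortest, holding the scanner steady and square on each label for about a second, then lay it back in its rest as it was. Draw the bolt of the sample case, swing its clear hood open, stand all these bottles upright in the compartments, swing the hood fully shut without letting it slam and slide the bolt fully home again. Leave the beaker, the tape roll and the notebook where they are.

Things in the scene. Friction and masses are not known exactly. Their poses are not given: they have to be found in the camera images.
- scanner: grey cordless hand scanner, 150 mm long, 0.14 kg. Origin on its long axis, at the best grip: the handle here is 30 mm wide (y), 24 mm high (z), from x = -75 to +28 mm; then a head 42 mm wide, 30 mm high, to x = 68 mm with the window in front. It reads along +x, by itself (trigger on top not needed); roll about x does not matter for reading.
- window (a point): centre of the scanner's window, 69 mm ahead of its origin, same axes. A label is read when for 0.8 s without a break the window is 40 to 140 mm from it (90 is good), the +x line through the window passes within 10 mm of the label's centre, sideways and in height, and +x is within 0.6 rad of square to the label.
- scanner_rest: black rest fixed to the bench, base 166 x 62 x 6 mm, origin under it. With the scanner in it their axes agree, scanner origin 34 mm above this one. Open-topped saddles, 10 mm long: x = -55 mm for the handle (35 mm between prongs), x = +46 mm for the head (47 mm); prongs 40 mm high; stop 30 mm high at x = -86 mm. Handle free between the saddles. 20 mm of play along x is fine.
- case: sample case fixed to the bench, front to -x, origin centre of underside. Floor 6 mm up, 264 mm long (y). Three compartments, each 84 mm in y, 72 mm in x; walls 22 mm high. Front ledge 6 mm high to x = -111 mm. Shut clear hood: front at x = -53 mm, 45 mm high, sloping up to 100 mm at x = -12 mm, back at 71 mm. Any bottle upright in a compartment fits under it.
- case_place1 (a point): floor centre of the compartment at the right (-y), 6 mm above the bench; axes as the case's
- case_place2 (a point): floor centre of the middle compartment; axes as the case's
- case_place3 (a point): floor centre of the compartment at the left (+y); axes as the case's
- hood (a joint): hinge angle of the hood: 0 fully shut, 1.8 its stop (open wide the gripper has most room); starts shut and bolted. Stiff friction hinge: it stays where it is left and takes 3 to 9 N at the handle to move.
- hood_handle (a point): middle of the hood's bar handle: round steel bar 10 mm thick, 72 mm long between its end posts, parallel to the case's y, 36 mm off the sloping face. A gripper pointing down and closing across the bar can hold it through the whole swing, the bar turning between the pads. Axes turn with the hood.
- hood_hinge (a point): the point of the hinge line level with the handle's middle: 72 mm behind the case's origin, 18 mm above the bench. The handle goes round it in the case's x-z plane, radius 152 mm; opening lifts it up and away from the robot, over and behind.
- bolt (a joint): how far the bolt is slid: 0 fully drawn, 0.025 m fully home (as it starts). Slides home along the case's -y (to the right) with 3 N friction, stays where it is left. Drawn under 5 mm it is clear of the hood's keeper; slid home before the hood is shut it blocks the hood.
- bolt_knob (a point): middle of the bolt's upright knob (14 mm thick, 57 mm above the bench, top 9 mm higher) on a thin stem; grip it from above, closing along y, or push it from the side. The straps that guide the bolt on either side of the stem end 29 mm above the bench.
- brown_bottle: brown bottle, tallest: 46 mm thick, 80 mm high (straight body to about 45 mm, narrower neck and cap), 0.12 kg. Origin centre of underside, z up; label on its own -x side. May be absent.
- brown_bottle_label (a point): centre of its bar-code label, on the surface, 30 mm above its foot; axes as the bottle's: label faces -x
- slim_vial: slim white vial, third tallest: 33 mm thick, 64 mm high (straight body to 47 mm, lid 32 mm thick), 0.05 kg. Origin centre of underside, z up; label on its own -x side. May be absent.
- slim_vial_label (a point): centre of its bar-code label, on the surface, 28 mm above its foot; axes as the bottle's: label faces -x
- round_bottle: round-shouldered bottle, second tallest: 37 mm thick, 72 mm high (straight body to 38 mm, cap 23 mm thick from 60 mm), 0.07 kg. Origin centre of underside, z up; label on its own -x side. May be absent.
- round_bottle_label (a point): centre of its bar-code label, on the surface, 30 mm above its foot; axes as the bottle's: label faces -x
- squat_jar: squat white jar with black lid, shortest: 44 mm thick, 54 mm high (straight body to 37 mm, lid 43 mm thick), 0.08 kg. Origin centre of underside, z up; label on its own -x side. May be absent.
- squat_jar_label (a point): centre of its bar-code label, on the surface, 21 mm above its foot; axes as the jar's: label faces -x
- beaker: glass beaker, 46 mm wide, 58 mm high, bystander beyond the bottles; origin centre of underside
- tape: roll of tape lying flat, 68 mm wide, 19 mm high, bystander beyond the bottles; origin centre of underside
- notebook: green notebook, 104 x 148 x 14 mm, bystander at the right, beyond the scanner's rest; origin centre of underside

How it is judged:
By the outcome, as a careful person would: the job done as asked, in the order asked, and still so for the second after the job is handed in, with the robot touching nothing.
Of brown_bottle, round_bottle, slim_vial, squat_jar only 2 to 3 are there at a start; the rules pass over those that are not, and their reading is None.
At some moment in a run one of scanner may be knocked a few centimetres aside while the robot is not near it.
Once in a run the grip may slacken for a moment while it holds something.
It also fails if it takes over 210 s, if anything falls off the work surface, if the arm or the gripper's body presses on something with over 40 N, if the wrist force passes 120 N, or if a joint passes its speed limit or range.

## Robot

A 6-joint arm with a two-finger parallel gripper is mounted at the origin on a cart in front of the work surface, level with it; the furniture and walls round the work are solid. World frame = base frame: x ahead of the robot, y to its left, z up, the work surface at z = 0. Lengths are in m, angles in rad, forces in N, time in s.
With the tool pointing down it reaches from about 0.35 to 0.975 m from the base axis. Payload 4.9 kg.
Tool frame: the origin (TCP) lies midway between the tips of the shut fingers; the grasp point (between the pads) lies 19 mm behind it; z points along the fingers, y is the line along which they close (so a half turn about z gives the same grasp; the last joint's range is limited). The gripper opens to 85 mm and grips with 20 to 120 N. Pads are 22 mm wide; open, the fingers measure 114 mm over their backs; the gripper's body (76 mm by 85 mm) begins 54 mm behind the grasp point. The pads swing forward as they close: fully open they stand 13 mm farther back than shut.
Start: joints at [1.089, 0.053, 1.613, -0, 1.476, -0.119], TCP at [0.222, 0.584, 0.231] pointing down, gripper open.
Joint ranges: [-3.01, 3.01], [-1.01, 2.22], [0.06, 2.58], [-1.02, 4.17], [0.09, 2.62], [-3.14, 3.14]. Speed limits (rad/s): [2.57, 2.57, 3.14, 3.14, 3.14, 3.14].

## Interface

Orientations are given as a unit quaternion [w, x, y, z].
In Python, from plant import * gives the robot as it stands.
- The arm moves only by the tool jog_arm, never from a script. Its argument "targets" is a list of rows, each a list of 3 entries, a list of its own where there are three numbers: the shift along the tool's x, y, z in units of 25 mm (1.0 is 25 mm), then the turn, a rotation vector about the tool's x, y, z in units of 8 degrees (1.0 is 8 degrees), then the opening in per cent of the stroke, from 0 (shut) to 100 (fully open). A call has 1 to 8 rows; each row is the pose to reach, as a shift and turn from the pose commanded when the call began, along the tool's axes at that moment; what a row does not reach only later rows make up. A row lasts 1/8 s, in which the tool goes at most 62.5 mm and 10.7 degrees, less where a joint would pass 70% of its speed; a pose out of reach is approached as far as the arm can. A call with a gripper value outside its range is refused whole. The fingers move at their own pace and stop on an object; the grip force is fixed at half the most. Time passes only in rows, so rows that repeat a pose let the fingers close. It gives the time, the measured TCP pose, the force, the opening and the grip force at its end, in the units of the state.
- state(): the state, without advancing time (a new reading comes with each control period).
- grab_frame(name): name is "scene" or "top"; returns (picture, depth): 400x640x3 uint8, red, green, blue; 400x640 float32, m along the optical axis (not along the pixel's ray), 0 where there is no reading.
- camera_params(name): a dict with "fovy" (degrees; the focal length in pixels is half the picture's height over the tangent of half this angle, whatever the lens; pixels are square), "cx", "cy" (the principal point, pixels), "rvec" (rotation vector, rad) and "tvec" (3), from world to camera coordinates, as OpenCV has them. Camera axes: x right, y down, z forward; pixel columns grow to the right and rows downward; lengths in m; the calibration is good to about 2 mm. A picture is of the moment at which its call begins. camera_params takes no time and is no camera call.
- job_done(): hands the job in; it is judged then, once.
The state is a dict: "time": time; "joint_pos": joint angles; "joint_vel": joint speeds; "joint_efforts": joint torques, N m; "tool_pos": TCP position; "tool_rot": TCP orientation; "contact_force": force on the tool from outside, world axes, zero at the start; "ft_torque": the same for the moment, N m; "gripper_width": opening from 0.0 (shut) to 1.0 (fully open); "grasp_force": force on a finger pad.
Only numpy, scipy, OpenCV 4.12 (cv2) and the standard library are available. Lean on these libraries where they do the work, as an engineer would, in place of code of your own. Each camera call takes 0.05 s, during which the arm holds its last target. There are 200 camera calls.

## Working session

There is one attempt and no reset: what is moved stays moved. The work goes in short steps, Python scripts to look and compute and a tool call to move; the robot and the scene stay as the last step left them, time stands still between calls to the robot, and variables do not carry over. Pictures are saved under pics/ and viewed, at most 14 in all, crops included, and the job is handed in when it is done.

Besides the shell and the picture viewer there is one more tool, called after "Call:" by a JSON object that holds its "method" and its "body". jog_arm: Moves the arm, as the interface text tells. Its arguments: {"type":"object","properties":{"targets":{"type":"array"}},"required":["targets"]}

```bash
mkdir -p pics; ls
cat > h.py <<'E'
from plant import *
import numpy as np, cv2
from scipy.spatial.transform import Rotation as R
def snap(n,f):
    p,d=grab_frame(n); cv2.imwrite(f'pics/{f}.png',cv2.cvtColor(p,cv2.COLOR_RGB2BGR)); np.save(f'pics/{f}.npy',d); return p,d
def cam(n):
    c=camera_params(n); f=200/np.tan(np.radians(c['fovy'])/2)
    return f,c['cx'],c['cy'],R.from_rotvec(np.ravel(c['rvec'])),np.ravel(c['tvec'])
def cloud(n,d):
    f,cx,cy,r,t=cam(n); v,u=np.mgrid[:400,:640]
    P=np.stack([(u-cx)/f*d,(v-cy)/f*d,d],-1).reshape(-1,3)
    W=r.inv().apply(P-t).reshape(400,640,3); W[d==0]=np.nan; return W
def rel(p,q=None):
    """shift (25mm) and turn (8deg) from current tool pose to world pos p, R q"""
    s=state(); r0=R.from_quat(np.roll(s['tool_rot'],-1))
    a=r0.inv().apply(np.array(p)-s['tool_pos'])/.025
    b=(r0.inv()*q).as_rotvec()/np.radians(8) if q is not None else 0
    return np.round(a,2),np.round(b,2)
E
python3 - <<'E'
from h import *
s=state();print(s)
for n in('scene','top'):
    snap(n,n+'0');print(camera_params(n))
E
```

```text
pics
{'time': 0.0, 'joint_pos': array([ 1.08898563e+00,  5.33418343e-02,  1.61429811e+00,  3.11768323e-05,
        1.47600908e+00, -1.18981072e-01]), 'joint_vel': array([-0.00075605,  0.00074932, -0.00055708, -0.00166472, -0.00060658,
        0.00171865]), 'joint_efforts': array([-1.50266591e-03, -3.93675578e+01, -3.70175171e+01, -1.98447301e-04,
        7.03208192e-03,  3.59256358e-07]), 'tool_pos': array([0.22151381, 0.58375876, 0.23006988]), 'tool_rot': array([-3.19061062e-04,  1.80422719e-01,  9.83588626e-01, -9.77553180e-04]), 'contact_force': array([0.11597044, 0.27963821, 0.12916369]), 'ft_torque': array([ 0.01953206, -0.04894762,  0.03140979]), 'grasp_force': 0.0, 'gripper_width': 0.9989746935501591}
{'fovy': 55.15060612378989, 'cx': 311.5098808751989, 'cy': 199.1653657460435, 'rvec': array([ 1.91974425, -0.78835821,  0.46730975]), 'tvec': array([-0.47396437,  0.23836552,  0.9662118 ])}
{'fovy': 50.3204580267666, 'cx': 316.8169875011291, 'cy': 196.24959565876148, 'rvec': array([ 2.16446645, -2.17814434,  0.11905606]), 'tvec': array([-0.11793326,  0.55291111,  1.6125581 ])}
```

View pics/scene0.png

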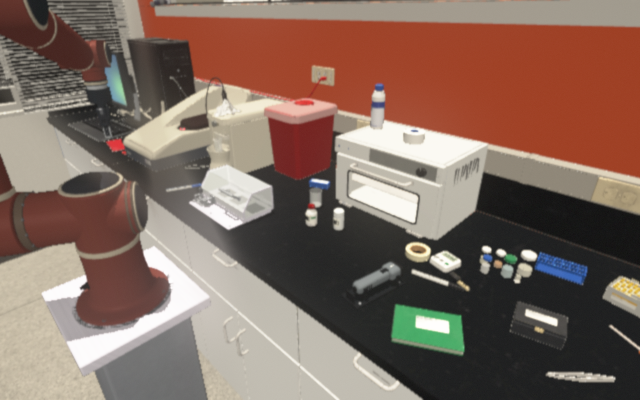

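View pics/top0.png

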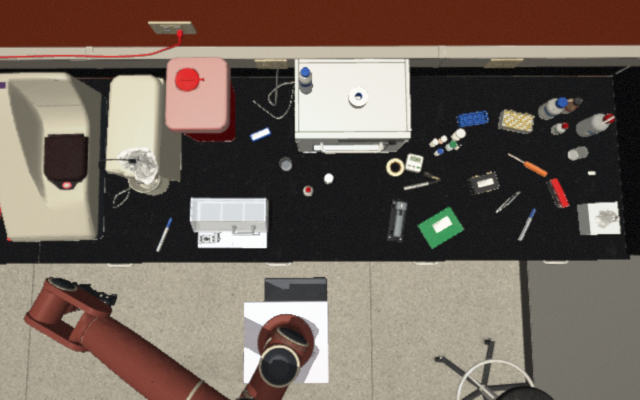

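The scene shows the case at (232,193), two bottles at (311,215) with a red cap and (338,218) in white, the tape at (418,252), and the scanner in its rest at (375,280). The notebook is at (428,328). Next I'll enlarge and measure.

Run:
```python
from h import *
a=cv2.imread('pics/top0.png'); b=cv2.imread('pics/scene0.png')
A=cv2.resize(a[145:255,185:345],None,fx=5,fy=5,interpolation=cv2.INTER_CUBIC)
cv2.imwrite('pics/c1.png',A)
B1=cv2.resize(b[155:240,180:360],None,fx=4.4,fy=4.4,interpolation=cv2.INTER_CUBIC)
cv2.imwrite('pics/c2.png',B1)
cv2.imwrite('pics/c3.png',np.hstack([cv2.resize(a[185:255,370:430],None,fx=6.5,fy=6.5,interpolation=cv2.INTER_CUBIC),cv2.resize(b[250:320,335:410],None,fx=5,fy=6.5,interpolation=cv2.INTER_CUBIC)]))
W=cloud('top',np.load('pics/top0.npy'));V=cloud('scene',np.load('pics/scene0.npy'))
for n,(u,v) in dict(red=(308,190),white=(328,178),beaker=(286,164),tape=(390,167),scan=(398,222),caseFL=(190,198)).items(): print(n,np.round(W[v,u],3))
# point clusters above bench in x .45-.8
for nm,C in(('top',W),('scene',V)):
    m=(C[...,2]>.012)&(C[...,2]<.1)&(C[...,0]>.3)&(C[...,0]<.75)&(C[...,1]>-.45)&(C[...,1]<.5)
    n,l,st,ce=cv2.connectedComponentsWithStats(m.astype(np.uint8))
    for i in range(1,n):
        if st[i,4]>25:
            p=C[l==i]; print(nm,np.round(ce[i]),st[i,4],np.round(np.percentile(p,[1,50,99],axis=0),3).tolist())
```

```text
red [ 0.572 -0.088  0.072]
white [ 0.617 -0.164  0.067]
beaker [ 0.684 -0.001 -0.001]
tape [ 0.672 -0.414 -0.012]
scan [ 0.45  -0.429  0.047]
caseFL [0.551 0.373 0.006]
top [171. 171.] 445 [[0.57, 0.413, 0.012], [0.642, 0.417, 0.048], [0.748, 0.497, 0.099]]
top [351. 148.] 280 [[0.725, -0.357, 0.039], [0.735, -0.253, 0.056], [0.75, -0.146, 0.063]]
top [388. 149.] 91 [[0.724, -0.43, 0.017], [0.728, -0.393, 0.059], [0.744, -0.367, 0.099]]
top [310. 149.] 110 [[0.725, -0.134, 0.019], [0.728, -0.096, 0.055], [0.744, -0.051, 0.096]]
top [285. 163.] 64 [[0.656, -0.02, 0.014], [0.684, 0.003, 0.045], [0.698, 0.022, 0.06]]
top [393. 167.] 125 [[0.634, -0.449, 0.013], [0.667, -0.419, 0.018], [0.699, -0.393, 0.026]]
top [328. 179.] 75 [[0.601, -0.179, 0.018], [0.614, -0.164, 0.062], [0.634, -0.149, 0.069]]
top [307. 191.] 82 [[0.554, -0.103, 0.023], [0.568, -0.084, 0.052], [0.59, -0.069, 0.078]]
top [229. 218.] 2144 [[0.391, 0.071, 0.015], [0.461, 0.203, 0.093], [0.537, 0.342, 0.1]]
top [398. 218.] 337 [[0.394, -0.45, 0.015], [0.462, -0.429, 0.045], [0.534, -0.404, 0.055]]
scene [236. 185.] 3472 [[0.387, 0.066, 0.013], [0.472, 0.209, 0.07], [0.743, 0.488, 0.099]]
scene [389. 213.] 1632 [[0.724, -0.436, 0.018], [0.729, -0.295, 0.052], [0.749, -0.057, 0.098]]
scene [313. 205.] 372 [[0.554, -0.107, 0.013], [0.619, -0.05, 0.041], [0.7, 0.018, 0.07]]
scene [338. 217.] 180 [[0.599, -0.184, 0.013], [0.61, -0.175, 0.042], [0.631, -0.155, 0.064]]
scene [415. 249.] 163 [[0.632, -0.45, 0.012], [0.664, -0.422, 0.017], [0.7, -0.398, 0.02]]
scene [372. 279.] 582 [[0.392, -0.45, 0.015], [0.438, -0.438, 0.043], [0.532, -0.414, 0.049]]
scene [350. 295.] 56 [[0.377, -0.436, 0.013], [0.379, -0.424, 0.023], [0.383, -0.408, 0.029]]
```

View pics/c1.png

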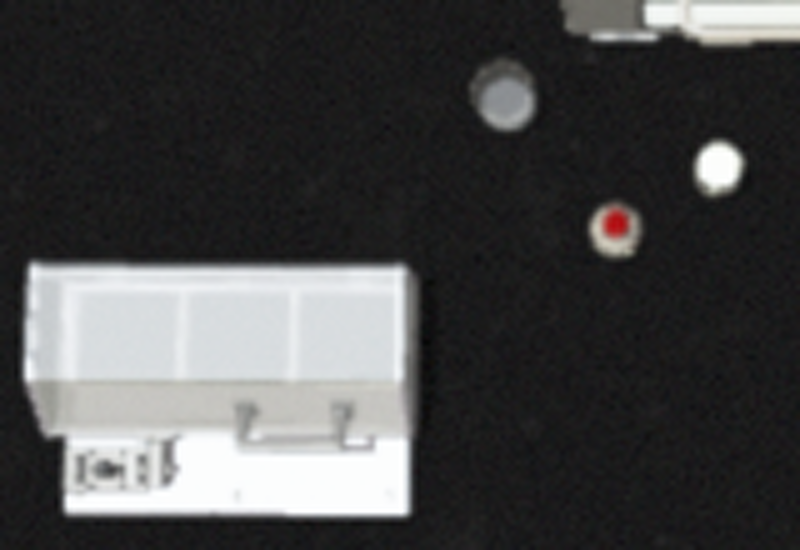

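View pics/c2.png

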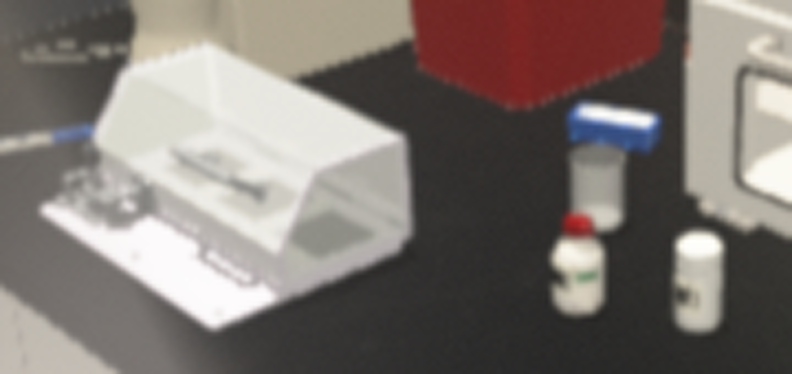

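View pics/c3.png

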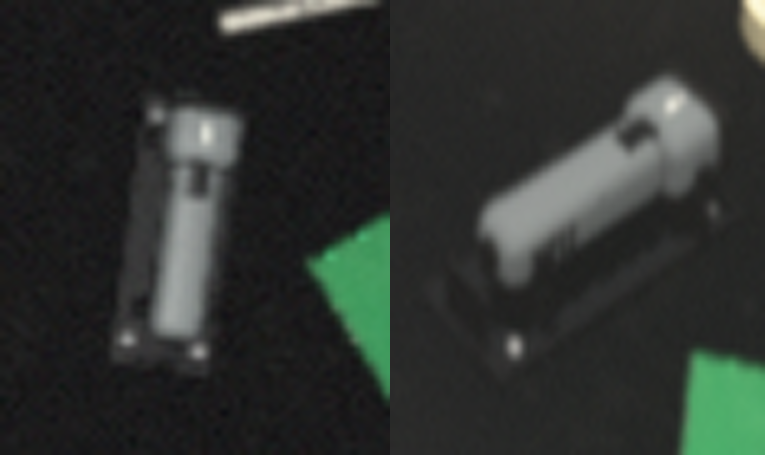

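The crops show two bottles. The round bottle (red cap) is at top (308,190) and the slim vial at top (328,179). The case is almost square to the axes, with bolt parts near top (205,239) and the handle bar between about (233,233) and (254,234). The scanner lies properly in its rest. Next I'll fit the exact poses.

Run:
```python
from h import *
W=cloud('top',np.load('pics/top0.npy'));V=cloud('scene',np.load('pics/scene0.npy'))
for n in('top','scene'):
    f,cx,cy,r,t=cam(n);print(n,'cam at',np.round(-r.inv().apply(t),3),'f',f)
# scanner
for C in(W,V):
    p=C.reshape(-1,3); p=p[(p[:,0]>.36)&(p[:,0]<.56)&(p[:,1]>-.47)&(p[:,1]<-.39)&(p[:,2]>.038)&(p[:,2]<.052)]
    rc=cv2.minAreaRect((p[:,:2]*1000).astype(np.float32));print('scan',len(p),rc,np.round(cv2.fitLine(p[:,:2].astype(np.float32),2,0,.01,.01).ravel(),4),np.median(p[:,2]))
# ledge
for nm,C in(('top',W),('scene',V)):
    p=C.reshape(-1,3)
    q=p[(p[:,0]>.28)&(p[:,0]<.42)&(p[:,1]>-.0)&(p[:,1]<.42)&(p[:,2]>.003)&(p[:,2]<.012)]
    print(nm,'ledge',len(q),np.round(np.percentile(q,[1,50,99],axis=0),3).tolist(), cv2.minAreaRect((q[:,:2]*1000).astype(np.float32)))
    q=p[(p[:,0]>.38)&(p[:,0]<.58)&(p[:,1]>0)&(p[:,1]<.42)&(p[:,2]>.094)&(p[:,2]<.106)]
    if len(q): print('roof',len(q),np.round(np.percentile(q,[1,50,99],axis=0),3).tolist(), cv2.minAreaRect((q[:,:2]*1000).astype(np.float32)))
    q=C.copy(); m=(q[...,0]>.3)&(q[...,0]<.4)&(q[...,1]>0)&(q[...,1]<.42)&(q[...,2]>.012)
    for v,u in list(zip(*np.nonzero(m)))[::4]: print((u,v),np.round(C[v,u],3).tolist(),end=' ')
    print()
a=cv2.imread('pics/top0.png'); b=cv2.imread('pics/scene0.png')
cv2.imwrite('pics/c4.png',np.vstack([cv2.resize(a[225:252,190:270],(800,270),interpolation=cv2.INTER_CUBIC),np.hstack([cv2.resize(b[180:220,185:275],(400,300),interpolation=cv2.INTER_CUBIC),cv2.resize(b[200:235,300:350],(400,300),interpolation=cv2.INTER_CUBIC)])]))
```

```text
top cam at [ 0.383 -0.111  1.662] f 425.78854716163585
scene cam at [-0.18  -0.875  0.646] f 382.96668352990235
scan 298 ((457.989501953125, -435.456298828125), (53.8171272277832, 153.9464874267578), 85.80792236328125) [ 0.9877 -0.1561  0.4664 -0.432 ] 0.04513259416290103
scan 527 ((463.67578125, -435.4500427246094), (42.47358322143555, 145.0635528564453), 78.62287139892578) [ 0.984  -0.178   0.4669 -0.44  ] 0.043926537702167735
top ledge 951 [[0.303, 0.007, 0.003], [0.375, 0.211, 0.006], [0.417, 0.412, 0.012]] ((359.9409484863281, 211.21893310546875), (118.89610290527344, 417.42987060546875), 0.1685716062784195)
roof 1586 [[0.408, 0.074, 0.094], [0.495, 0.206, 0.099], [0.537, 0.343, 0.105]] ((472.67633056640625, 207.8173065185547), (275.0668640136719, 136.1078643798828), 89.59915161132812)
(np.int64(198), np.int64(237)) [0.399, 0.335, 0.021] (np.int64(205), np.int64(237)) [0.398, 0.296, 0.068] (np.int64(211), np.int64(237)) [0.398, 0.285, 0.022] (np.int64(217), np.int64(237)) [0.398, 0.261, 0.025] (np.int64(199), np.int64(238)) [0.395, 0.328, 0.029] (np.int64(206), np.int64(238)) [0
[... 2058 characters left out ...]
 0.305, 0.021] (np.int64(205), np.int64(198)) [0.398, 0.279, 0.027] (np.int64(202), np.int64(199)) [0.388, 0.282, 0.026] (np.int64(206), np.int64(199)) [0.393, 0.261, 0.032] (np.int64(202), np.int64(200)) [0.387, 0.282, 0.022] (np.int64(206), np.int64(200)) [0.391, 0.26, 0.029] (np.int64(202), np.int64(201)) [0.384, 0.277, 0.021] (np.int64(206), np.int64(201)) [0.391, 0.259, 0.025] (np.int64(204), np.int64(202)) [0.38, 0.254, 0.027] (np.int64(208), np.int64(202)) [0.393, 0.25, 0.024] (np.int64(205), np.int64(203)) [0.384, 0.256, 0.021] (np.int64(203), np.int64(204)) [0.382, 0.269, 0.013] (np.int64(207), np.int64(204)) [0.387, 0.247, 0.019] (np.int64(206), np.int64(205)) [0.386, 0.256, 0.012]
```

View pics/c4.png

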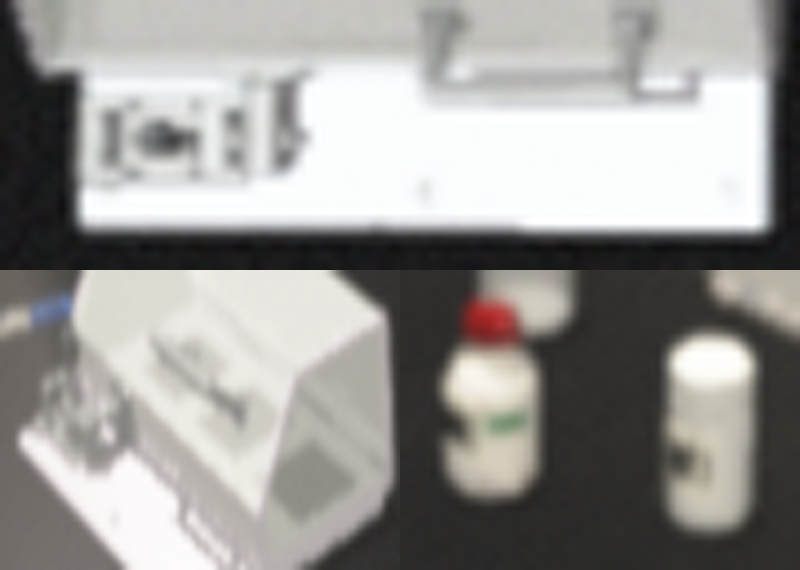

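The label of the round bottle sits near scene (307,219) on its left flank, and the vial's near (336,224). The bolt knob is at top (206,238) and the handle bar runs (232,234) to (253,234). Next I'll unroll the labels and refine the case and scanner.

```bash
cat >> h.py <<'E'
def ray(n,u,v,z):
    f,cx,cy,r,t=cam(n); o=-r.inv().apply(t); d=r.inv().apply([(u-cx)/f,(v-cy)/f,1]); return np.round(o+d*(z-o[2])/d[2],4)
def proj(n,P):
    f,cx,cy,r,t=cam(n); c=r.apply(P)+t; return np.stack([c[...,0]/c[...,2]*f+cx,c[...,1]/c[...,2]*f+cy],-1)
E
python3 - <<'E'
from h import *
print('ledge',[ray('top',*p,.006) for p in((198,248),(267,248.2))])
print('handle',[ray('top',*p,.094) for p in((232.5,234),(253.2,234.2))])
print('roof back',[ray('top',*p,.1) for p in((191,198),(266.5,198))], 'ridge',[ray('top',*p,.1) for p in((190.3,221),(266.5,221))])
print('scan rear/front',ray('top',397.4,236.5,.046),ray('top',401.8,202,.049))
print('caps',ray('top',308.3,189.6,.072),ray('top',328.7,178.3,.064))
a=cv2.imread('pics/top0.png').astype(int); b=cv2.imread('pics/scene0.png')
for n,m in(('red',(a[...,2]>150)&(a[...,1]<80)),('white',(a.min(2)>170))):
    sub=m[170:200,295:340]; v,u=np.nonzero(sub); print(n,u.mean()+295,v.mean()+170,len(u))
ims=[]
for (x,y),r in(((.572,-.088),.0185),((.616,-.165),.0165)):
    az=np.radians(np.linspace(290,140,300)); z=np.linspace(.05,.005,180); Z,A=np.meshgrid(z,az,indexing='ij')
    P=np.stack([x+r*np.cos(A),y+r*np.sin(A),Z],-1); uv=np.stack([proj('scene',p) for p in P]).astype(np.float32)
    ims.append(cv2.remap(b,uv[...,0],uv[...,1],cv2.INTER_CUBIC))
cv2.imwrite('pics/c5.png',np.hstack(ims))
E
```

```text
ledge [array([0.3567, 0.3377, 0.006 ]), array([0.3542, 0.072 , 0.006 ])]
handle [array([0.4082, 0.1888, 0.094 ]), array([0.407 , 0.1131, 0.094 ])]
roof back [array([0.5411, 0.342 , 0.1   ]), array([0.5394, 0.0644, 0.1   ])] ridge [array([0.4565, 0.3426, 0.1   ]), array([0.4548, 0.064 , 0.1   ])]
scan rear/front [ 0.3955 -0.4251  0.046 ] [ 0.5261 -0.4447  0.049 ]
caps [ 0.573  -0.0893  0.072 ] [ 0.6166 -0.1667  0.064 ]
red 307.72222222222223 189.11111111111111 18
white 325.9230769230769 179.36923076923077 65
```

View pics/c5.png

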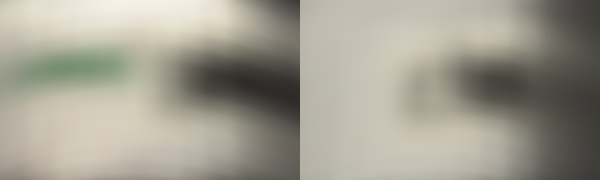

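```bash
cat >> h.py <<'E'
def go(*wps):
    """wps: (x,y,z,az_y deg) tool pointing down"""
    s=state(); r0=R.from_quat(np.roll(s['tool_rot'],-1)); 
    print('t',round(s['time'],2),'pos',np.round(s['tool_pos'],4),'az',round(np.degrees(np.arctan2(*r0.as_matrix()[[1,0],1])),1),'w',round(s['gripper_width'],2),'F',np.round(s['contact_force'],1),'q',np.round(s['joint_pos'],2))
    for x,y,z,az in wps:
        a=np.radians(az); Y=np.array([np.cos(a),np.sin(a),0]); Zt=np.array([0,0,-1.]); q=R.from_matrix(np.stack([np.cross(Y,Zt),Y,Zt],1))
        a,b=rel([x,y,z],q); print(a.tolist(),b.tolist())
E
python3 - <<'E'
from h import *
print('comp',[ray('top',225,v,.006) for v in(203,221)],[ray('top',u,212,.006) for u in(221.5,244)])
go((.47,.1,.23,70),(.465,-.434,.2,81.3),(.465,-.434,.13,81.3))
E
```

```text
comp [array([0.5302, 0.2365, 0.006 ]), array([0.4601, 0.2354, 0.006 ])] [array([0.4952, 0.2496, 0.006 ]), array([0.4946, 0.1621, 0.006 ])]
t 0.1 pos [0.2216 0.5838 0.2302] az 69.2 w 1.0 F [-0.2  0.2 -0.1] q [ 1.09  0.05  1.61 -0.    1.48 -0.12]
[-16.16, -14.57, 0.03] [-0.01, -0.0, -0.1]
[-23.55, -34.6, 1.27] [-0.01, -0.0, -1.51]
[-23.55, -34.6, 4.07] [-0.01, -0.0, -1.51]
```

Call:
{"method": "jog_arm", "body": {"targets": [[[-16.16,-14.57,0],[0,0,-0.1],100],[[-16.16,-14.57,0],[0,0,-0.1],100],[[-16.16,-14.57,0],[0,0,-0.1],100],[[-16.16,-14.57,0],[0,0,-0.1],100],[[-16.16,-14.57,0],[0,0,-0.1],100],[[-16.16,-14.57,0],[0,0,-0.1],100],[[-23.55,-34.6,1.27],[0,0,-1.5],100],[[-23.55,-34.6,1.27],[0,0,-1.5],100]]}}

```text
time: 1.1
tool_pos: [0.4056, 0.134, 0.2256]
tool_rot: [-0.0, 0.075, 0.997, -0.0]
contact_force: [0.9, 0.3, -0.4]
gripper_width: 1.001
grasp_force: 0.0
```

Run:
```python
from h import *
go((.465,-.434,.13,81.3))
```

```text
t 1.1 pos [0.4056 0.134  0.2256] az 81.4 w 1.0 F [ 0.9  0.3 -0.4] q [ 0.14 -0.45  2.06 -0.    1.54 -1.28]
[-5.76, -22.1, 3.83] [-0.0, -0.0, 0.01]
```

Call:
{"method": "jog_arm", "body": {"targets": [[[-5.76,-22.1,1],[0,0,0],100],[[-5.76,-22.1,1],[0,0,0],100],[[-5.76,-22.1,1],[0,0,0],100],[[-5.76,-22.1,1],[0,0,0],100],[[-5.76,-22.1,1],[0,0,0],100],[[-5.76,-22.1,1],[0,0,0],100],[[-5.76,-22.1,1],[0,0,0],100],[[-5.76,-22.1,1],[0,0,0],100]]}}

```text
time: 2.1
tool_pos: [0.4561, -0.3633, 0.2036]
tool_rot: [-0.0, 0.077, 0.997, 0.0]
contact_force: [0.7, 1.0, 0.6]
gripper_width: 1.004
grasp_force: 0.0
```

Run:
```python
from h import *
snap('scene','s1')
b=cv2.imread('pics/s1.png'); a=cv2.imread('pics/scene0.png')
print(np.abs(a[250:320,335:410].astype(int)-b[250:320,335:410]).mean())
go((.465,-.434,.10,81.3),(.465,-.434,.016,81.3))
cv2.imwrite('pics/s1c.png',cv2.resize(b[200:340,290:450],None,fx=4,fy=4,interpolation=cv2.INTER_CUBIC))
```

```text
6.087174603174603
t 2.15 pos [ 0.4555 -0.3697  0.2023] az 80.9 w 1.0 F [-3.  -2.7  0.7] q [-0.81 -0.02  1.73 -0.    1.42 -2.22]
[-0.78, -2.46, 4.1] [-0.03, -0.01, -0.04]
[-0.79, -2.45, 7.46] [-0.03, -0.01, -0.04]
```

View pics/s1c.png

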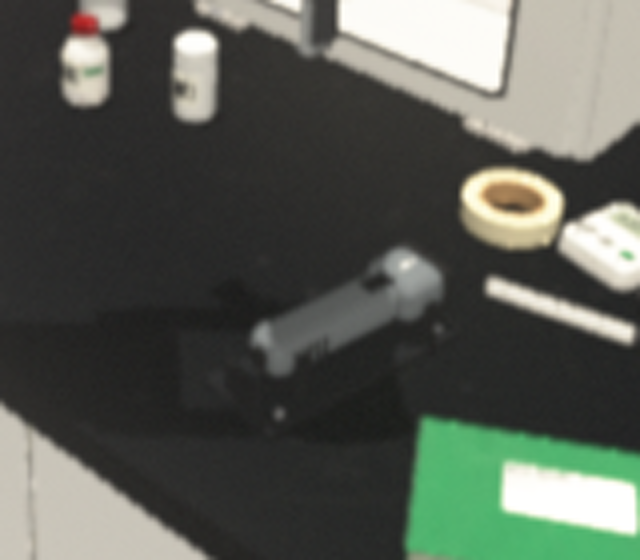

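The scanner is unmoved in its rest at about crop (345,310), only shadowed by the gripper. I'll descend and grip.

Call:
{"method": "jog_arm", "body": {"targets": [[[-0.79,-2.46,2],[0,0,0],100],[[-0.79,-2.46,4.1],[0,0,0],100],[[-0.79,-2.46,5.8],[0,0,0],100],[[-0.79,-2.46,7.0],[0,0,0],100],[[-0.79,-2.46,7.4],[0,0,0],100],[[-0.79,-2.46,7.4],[0,0,0],60],[[-0.79,-2.46,7.4],[0,0,0],35],[[-0.79,-2.46,7.4],[0,0,0],0]]}}

```text
time: 3.15
tool_pos: [0.467, -0.431, 0.0231]
tool_rot: [0.001, 0.076, 0.997, -0.007]
contact_force: [-9.7, -24.6, 2.6]
gripper_width: 0.381
grasp_force: 13.3
```

Call:
{"method": "jog_arm", "body": {"targets": [[[0,0,0],[0,0,0],0],[[0,0,0],[0,0,0],0],[[0,0,0],[0,0,0],0],[[0,0,0],[0,0,0],0]]}}

```text
time: 3.65
tool_pos: [0.4669, -0.4322, 0.0237]
tool_rot: [0.002, 0.077, 0.997, -0.007]
contact_force: [-4.9, -15.4, 0.3]
gripper_width: 0.336
grasp_force: 63.5
```

Run:
```python
from h import *
go((.465,-.434,.12,81.5))
```

```text
t 3.65 pos [ 0.4669 -0.4322  0.0237] az 81.2 w 0.34 F [ -4.9 -15.4   0.3] q [-0.86  0.28  1.73 -0.01  1.12 -2.27]
[0.04, -0.14, -3.85] [-0.1, 0.04, -0.04]
```

Call:
{"method": "jog_arm", "body": {"targets": [[[0,0,0],[0,0,0],60],[[0,0,0],[0,0,0],60],[[0,0,0],[0,0,0],60],[[0,0,0],[0,0,0],60]]}}

```text
time: 4.15
tool_pos: [0.4666, -0.4247, 0.0191]
tool_rot: [-0.0, 0.076, 0.997, 0.0]
contact_force: [-0.0, -0.3, 0.3]
gripper_width: 0.599
grasp_force: 0.0
```

Run:
```python
from h import *
go((.466,-.434,.014,81.3))
```

```text
t 4.15 pos [ 0.4666 -0.4247  0.0191] az 81.2 w 0.6 F [-0.  -0.3  0.3] q [-0.86  0.28  1.74  0.    1.13 -2.27]
[-0.03, -0.37, 0.2] [0.0, -0.0, -0.01]
```

Call:
{"method": "jog_arm", "body": {"targets": [[[-0.03,-0.37,0],[0,0,0],60],[[-0.03,-0.37,0.2],[0,0,0],60],[[-0.03,-0.37,0.2],[0,0,0],60],[[-0.03,-0.37,0.2],[0,0,0],30],[[-0.03,-0.37,0.2],[0,0,0],0],[[-0.03,-0.37,0.2],[0,0,0],0],[[-0.03,-0.37,0.2],[0,0,0],0],[[-0.03,-0.37,0.2],[0,0,0],0]]}}

```text
time: 5.15
tool_pos: [0.4659, -0.4343, 0.0142]
tool_rot: [0.0, 0.077, 0.997, 0.0]
contact_force: [1.0, -0.4, -0.5]
gripper_width: 0.344
grasp_force: 59.4
```

Run:
```python
from h import *
go((.467,-.434,.11,81.5))
```

```text
t 5.15 pos [ 0.4659 -0.4343  0.0142] az 81.2 w 0.34 F [ 1.  -0.4 -0.5] q [-0.87  0.3   1.72  0.    1.12 -2.28]
[-0.04, 0.02, -3.83] [0.0, 0.0, -0.04]
```

Call:
{"method": "jog_arm", "body": {"targets": [[[0,0,-1],[0,0,0],0],[[0,0,-2.2],[0,0,0],0],[[0,0,-3.8],[0,0,0],0],[[0,0,-3.8],[0,0,0],0],[[0,0,-3.8],[0,0,0],0],[[0,0,-3.8],[0,0,0],0]]}}

```text
time: 5.9
tool_pos: [0.4648, -0.4332, 0.1067]
tool_rot: [-0.001, 0.077, 0.997, 0.001]
contact_force: [0.4, -0.2, -1.6]
gripper_width: 0.341
grasp_force: 59.9
```

Run:
```python
from h import *
go((.397,-.0615,.11,81),(.397,-.0615,.012,81))
```

```text
t 5.9 pos [ 0.4648 -0.4332  0.1067] az 81.2 w 0.34 F [ 0.4 -0.2 -1.6] q [-0.87  0.18  1.69 -0.    1.28 -2.28]
[4.95, 14.28, -0.08] [0.02, -0.02, 0.03]
[4.94, 14.27, 3.84] [0.02, -0.02, 0.03]
```

Call:
{"method": "jog_arm", "body": {"targets": [[[0.4,1.2,0],[0,0,0],0],[[1.0,3.0,0],[0,0,0],0],[[1.7,5.0,0],[0,0,0],0],[[2.5,7.2,0],[0,0,0],0],[[3.2,9.4,0],[0,0,0],0],[[4.0,11.5,0],[0,0,0],0],[[4.6,13.3,0],[0,0,0],0],[[4.94,14.27,0],[0,0,0],0]]}}

```text
time: 6.9
tool_pos: [0.3967, -0.0607, 0.1075]
tool_rot: [-0.001, 0.076, 0.997, 0.0]
contact_force: [0.2, 0.0, -1.5]
gripper_width: 0.345
grasp_force: 59.9
```

Call:
{"method": "jog_arm", "body": {"targets": [[[0,0,0.8],[0,0,0],0],[[0,0,1.8],[0,0,0],0],[[0,0,2.8],[0,0,0],0],[[0,0,3.5],[0,0,0],0],[[0,0,3.8],[0,0,0],0],[[0,0,3.8],[0,0,0],0],[[0,0,3.8],[0,0,0],0],[[0,0,3.8],[0,0,0],0]]}}

```text
time: 7.9
tool_pos: [0.399, -0.0632, 0.015]
tool_rot: [0.001, 0.077, 0.997, -0.0]
contact_force: [-0.3, -0.3, -1.0]
gripper_width: 0.341
grasp_force: 60.1
```

Run:
```python
from h import *
go((.397,-.0615,.012,81))
p,d=snap('scene','s2'); 
b=cv2.imread('pics/s2.png'); cv2.imwrite('pics/s2c.png',cv2.resize(b[150:300,230:390],None,fx=4,fy=4,interpolation=cv2.INTER_CUBIC))
```

```text
t 7.9 pos [ 0.399  -0.0632  0.015 ] az 81.2 w 0.34 F [-0.3 -0.3 -1. ] q [-0.34 -0.26  2.29 -0.    1.11 -1.76]
[0.09, 0.06, 0.12] [-0.0, 0.01, 0.03]
```

View pics/s2c.png

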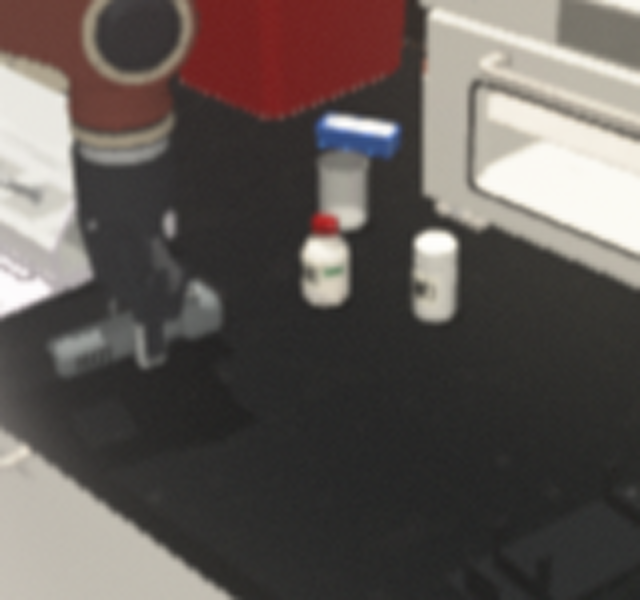

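The scanner is level at crop (140,325), pointing at the red-capped bottle (326,262). I'll nudge it and hold.

Call:
{"method": "jog_arm", "body": {"targets": [[[0.08,0.06,0.14],[0,0,0],0],[[0.08,0.06,0.14],[0,0,0],0],[[0.08,0.06,0.14],[0,0,0],0],[[0.08,0.06,0.14],[0,0,0],0],[[0.08,0.06,0.14],[0,0,0],0],[[0.08,0.06,0.14],[0,0,0],0],[[0.08,0.06,0.14],[0,0,0],0],[[0.08,0.06,0.14],[0,0,0],0]]}}

```text
time: 8.95
tool_pos: [0.3965, -0.0612, 0.0107]
tool_rot: [-0.0, 0.077, 0.997, -0.0]
contact_force: [0.1, 0.8, -0.8]
gripper_width: 0.34
grasp_force: 60.1
```

Call:
{"method": "jog_arm", "body": {"targets": [[[0,0,0],[0,0,0],0],[[0,0,0],[0,0,0],0],[[0,0,0],[0,0,0],0],[[0,0,0],[0,0,0],0]]}}

```text
time: 9.45
tool_pos: [0.3965, -0.0612, 0.0107]
tool_rot: [0.0, 0.077, 0.997, 0.0]
contact_force: [0.5, 0.9, -1.4]
gripper_width: 0.342
grasp_force: 60.1
```

Run:
```python
from h import *
p,d=snap('scene','s3'); C=cloud('scene',d).reshape(-1,3); s=state()['tool_pos']
h=np.radians(-9); ax=np.array([np.cos(h),np.sin(h)]); n=np.array([-ax[1],ax[0]])
q=C[(np.abs(C[:,2]-.035)<.03)&(np.linalg.norm(C[:,:2]-s[:2],axis=1)<.1)]
a=(q[:,:2]-s[:2])@ax; l=(q[:,:2]-s[:2])@n
for lo in range(-90,90,15):
    m=(a>lo/1e3)&(a<(lo+15)/1e3)
    if m.sum()>4: print(lo,m.sum(),'lat',np.round(np.percentile(l[m],[5,50,95]),3),'z',np.round(np.percentile(q[m,2],[5,95]),3))
go((.397,-.0615,.1,81))
```

```text
-75 53 lat [-0.017 -0.009  0.005] z [0.021 0.041]
-60 52 lat [-0.018 -0.012  0.006] z [0.023 0.042]
-45 49 lat [-0.018 -0.014  0.004] z [0.022 0.041]
-30 47 lat [-0.017 -0.013  0.006] z [0.022 0.042]
-15 139 lat [-0.044 -0.018  0.033] z [0.017 0.063]
0 39 lat [-0.047 -0.028  0.016] z [0.014 0.063]
15 17 lat [-0.017 -0.015 -0.013] z [0.022 0.035]
30 48 lat [-0.022 -0.019 -0.012] z [0.018 0.043]
45 54 lat [-0.023 -0.018  0.008] z [0.019 0.044]
60 48 lat [-0.023 -0.018  0.015] z [0.017 0.045]
t 9.5 pos [ 0.3965 -0.0611  0.0107] az 81.2 w 0.35 F [-0.1  0.4 -1.6] q [-0.34 -0.25  2.29  0.    1.1  -1.76]
[-0.02, -0.01, -3.57] [0.0, -0.0, 0.03]
```

Run:
```python
from h import *
go((.445,-.2032,.0105,102))
```

```text
t 9.5 pos [ 0.3965 -0.0611  0.0107] az 81.2 w 0.35 F [-0.1  0.4 -1.6] q [-0.34 -0.25  2.29  0.    1.1  -1.76]
[-2.78, -5.32, 0.01] [0.0, 0.0, -2.6]
```

Call:
{"method": "jog_arm", "body": {"targets": [[[-0.3,-0.6,-0.2],[0,0,-0.3],0],[[-0.9,-1.8,-0.2],[0,0,-0.9],0],[[-1.6,-3.2,-0.2],[0,0,-1.6],0],[[-2.4,-4.6,-0.1],[0,0,-2.2],0],[[-2.78,-5.32,0],[0,0,-2.6],0],[[-2.78,-5.32,0],[0,0,-2.6],0],[[-2.78,-5.32,0],[0,0,-2.6],0],[[-2.78,-5.32,0],[0,0,-2.6],0]]}}

```text
time: 10.5
tool_pos: [0.4445, -0.2022, 0.0105]
tool_rot: [-0.0, -0.105, 0.994, 0.0]
contact_force: [0.0, 0.3, -0.8]
gripper_width: 0.349
grasp_force: 59.9
```

Run:
```python
from h import *
go((.445,-.2032,.0105,102))
```

```text
t 10.5 pos [ 0.4445 -0.2022  0.0105] az 102.0 w 0.35 F [ 0.   0.3 -0.8] q [-0.58 -0.02  2.09  0.    1.08 -2.36]
[-0.01, -0.04, 0.0] [0.0, -0.0, 0.01]
```

Call:
{"method": "jog_arm", "body": {"targets": [[[0,-0.04,0],[0,0,0],0],[[0,-0.04,0],[0,0,0],0],[[0,-0.04,0],[0,0,0],0],[[0,-0.04,0],[0,0,0],0],[[0,-0.04,0],[0,0,0],0],[[0,-0.04,0],[0,0,0],0],[[0,-0.04,0],[0,0,0],0],[[0,-0.04,0],[0,0,0],0]]}}

```text
time: 11.5
tool_pos: [0.4451, -0.2042, 0.0107]
tool_rot: [0.0, -0.105, 0.995, -0.0]
contact_force: [0.7, 0.2, -1.5]
gripper_width: 0.344
grasp_force: 59.9
```

Call:
{"method": "jog_arm", "body": {"targets": [[[0,0,0],[0,0,0],0],[[0,0,0],[0,0,0],0],[[0,0,0],[0,0,0],0]]}}

```text
time: 11.88
tool_pos: [0.4451, -0.2042, 0.0107]
tool_rot: [-0.0, -0.105, 0.995, -0.0]
contact_force: [0.9, 0.1, -1.6]
gripper_width: 0.341
grasp_force: 59.9
```

Run:
```python
from h import *
p,d=snap('scene','s4'); C=cloud('scene',d).reshape(-1,3); s=state()['tool_pos']
h=np.radians(12); ax=np.array([np.cos(h),np.sin(h)]); n=np.array([-ax[1],ax[0]])
q=C[(np.abs(C[:,2]-.035)<.03)&(np.linalg.norm(C[:,:2]-s[:2],axis=1)<.1)]
a=(q[:,:2]-s[:2])@ax; l=(q[:,:2]-s[:2])@n
for lo in range(-90,90,15):
    m=(a>lo/1e3)&(a<(lo+15)/1e3)
    if m.sum()>4: print(lo,m.sum(),'lat',np.round(np.percentile(l[m],[5,50,95]),3),'z',np.round(np.percentile(q[m,2],[5,95]),3))
go((.445,-.2032,.11,102),(.4659,-.4343,.11,81.2))
b=cv2.imread('pics/s4.png'); cv2.imwrite('pics/s4c.png',cv2.resize(b[170:310,280:420],None,fx=4,fy=4,interpolation=cv2.INTER_CUBIC))
```

```text
-75 76 lat [-0.016 -0.006  0.008] z [0.022 0.041]
-60 46 lat [-0.017 -0.011  0.005] z [0.025 0.041]
-45 45 lat [-0.017 -0.01   0.009] z [0.026 0.042]
-30 47 lat [-0.017 -0.011  0.006] z [0.024 0.042]
-15 198 lat [-0.039 -0.016  0.035] z [0.019 0.064]
0 65 lat [-0.046  0.003  0.019] z [0.027 0.064]
30 9 lat [-0.022 -0.019 -0.014] z [0.017 0.026]
45 10 lat [-0.022 -0.019 -0.003] z [0.017 0.044]
60 15 lat [-0.024 -0.022  0.004] z [0.018 0.044]
t 11.93 pos [ 0.4451 -0.2042  0.0107] az 102.0 w 0.34 F [-0.8  0.3 -1.5] q [-0.58 -0.02  2.08 -0.    1.08 -2.36]
[-0.0, 0.04, -3.97] [-0.0, -0.0, 0.0]
[1.1, -9.18, -3.97] [-0.0, -0.0, 2.6]
```

View pics/s4c.png

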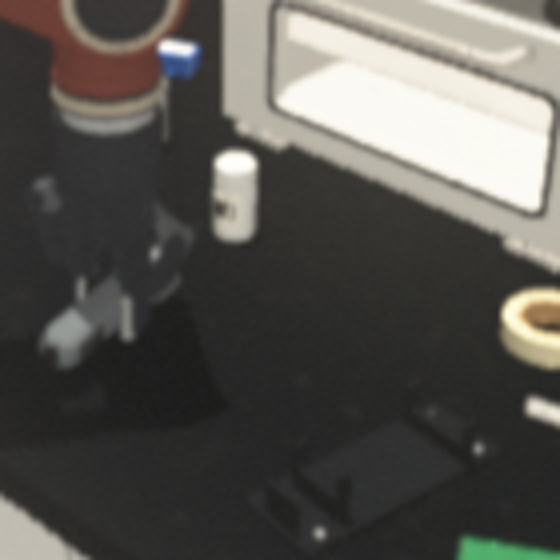

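The scanner points at the vial (236,197) with its label in view, and the empty rest is at (370,470). I'll return the scanner to its rest.

Call:
{"method": "jog_arm", "body": {"targets": [[[0,0,-1.5],[0,0,0],0],[[0,0,-3.5],[0,0,0.1],0],[[0.2,-1.8,-3.97],[0,0,0.6],0],[[0.5,-3.9,-3.97],[0,0,1.2],0],[[0.75,-6,-3.97],[0,0,1.8],0],[[0.95,-8,-3.97],[0,0,2.3],0],[[1.1,-9.18,-3.97],[0,0,2.6],0],[[1.1,-9.18,-3.97],[0,0,2.6],0]]}}

```text
time: 12.92
tool_pos: [0.4657, -0.4363, 0.1098]
tool_rot: [-0.0, 0.078, 0.997, -0.0]
contact_force: [-1.1, -0.2, -1.4]
gripper_width: 0.339
grasp_force: 60.0
```

Call:
{"method": "jog_arm", "body": {"targets": [[[0,0,0],[0,0,0],0],[[0,0,0],[0,0,0],0],[[0,0,0],[0,0,0],0]]}}

```text
time: 13.3
tool_pos: [0.4661, -0.4335, 0.11]
tool_rot: [-0.0, 0.076, 0.997, 0.0]
contact_force: [0.3, 0.0, -2.0]
gripper_width: 0.34
grasp_force: 60.0
```

Run:
```python
from h import *
go((.4659,-.4343,.06,81.2),(.4659,-.4343,.0145,81.2))
```

```text
t 13.3 pos [ 0.4661 -0.4335  0.11  ] az 81.3 w 0.34 F [ 0.3  0.  -2. ] q [-0.87  0.18  1.68  0.    1.28 -2.28]
[0.0, -0.03, 2.0] [0.0, -0.0, 0.01]
[0.0, -0.03, 3.82] [0.0, -0.0, 0.01]
```

Call:
{"method": "jog_arm", "body": {"targets": [[[0,-0.03,1],[0,0,0],0],[[0,-0.03,1.8],[0,0,0],0],[[0,-0.03,2.4],[0,0,0],0],[[0,-0.03,2.9],[0,0,0],0],[[0,-0.03,3.4],[0,0,0],0],[[0,-0.03,3.7],[0,0,0],0],[[0,-0.03,3.8],[0,0,0],0],[[0,-0.03,3.8],[0,0,0],0]]}}

```text
time: 14.3
tool_pos: [0.466, -0.4353, 0.0152]
tool_rot: [0.0, 0.077, 0.997, -0.0]
contact_force: [0.1, 0.1, -1.4]
gripper_width: 0.344
grasp_force: 60.0
```

Call:
{"method": "jog_arm", "body": {"targets": [[[0,0,0],[0,0,0],0],[[0,0,0],[0,0,0],50],[[0,0,0],[0,0,0],65],[[0,0,0],[0,0,0],65],[[0,0,0],[0,0,0],65],[[0,0,-0.8],[0,0,0],65],[[0,0,-2.5],[0,0,0],65],[[0,0,-4.5],[0,0,0],65]]}}

```text
time: 15.3
tool_pos: [0.4656, -0.4348, 0.1292]
tool_rot: [-0.0, 0.077, 0.997, 0.0]
contact_force: [0.3, -0.7, 0.5]
gripper_width: 0.651
grasp_force: 0.0
```

Run:
```python
from h import *
go((.44,-.1,.2,45),(.392,.294,.13,90))
```

```text
t 15.3 pos [ 0.4656 -0.4348  0.1292] az 81.2 w 0.65 F [ 0.3 -0.7  0.5] q [-0.87  0.16  1.67 -0.    1.31 -2.29]
[3.06, 13.08, -2.82] [0.0, -0.0, 4.53]
[7.36, 28.36, -0.02] [0.0, -0.0, -1.1]
```

Call:
{"method": "jog_arm", "body": {"targets": [[[3.06,13.08,-2.8],[0,0,0],50],[[3.06,13.08,-2.8],[0,0,0],50],[[3.06,13.08,-2.8],[0,0,0],50],[[3.06,13.08,-2.8],[0,0,0],50],[[3.06,13.08,-2.8],[0,0,0],50],[[7.4,28.3,-2.8],[0,0,-1.1],50],[[7.4,28.3,-2.8],[0,0,-1.1],50],[[7.4,28.3,-2.8],[0,0,-1.1],50]]}}

```text
time: 16.3
tool_pos: [0.4196, 0.0578, 0.1959]
tool_rot: [0.002, 0.0, 1.0, -0.0]
contact_force: [1.0, -0.3, -0.2]
gripper_width: 0.498
grasp_force: 0.0
```

Run:
```python
from h import *
go((.392,.294,.18,90),(.392,.294,.12,90))
```

```text
t 16.3 pos [0.4196 0.0578 0.1959] az 90.0 w 0.5 F [ 1.  -0.3 -0.2] q [-0.04 -0.44  2.1   0.    1.48 -1.61]
[1.11, 9.45, 0.63] [-0.0, 0.03, -0.0]
[1.12, 9.45, 3.03] [-0.0, 0.03, -0.0]
```

Call:
{"method": "jog_arm", "body": {"targets": [[[1.1,9.45,0.6],[0,0,0],50],[[1.1,9.45,0.6],[0,0,0],50],[[1.1,9.45,0.6],[0,0,0],50],[[1.1,9.45,0.6],[0,0,0],50],[[1.1,9.45,1.5],[0,0,0],50],[[1.1,9.45,1.5],[0,0,0],50],[[1.1,9.45,1.5],[0,0,0],50],[[1.1,9.45,1.5],[0,0,0],50]]}}

```text
time: 17.3
tool_pos: [0.3931, 0.292, 0.1579]
tool_rot: [0.001, 0.001, 1.0, 0.001]
contact_force: [0.7, -0.0, 0.2]
gripper_width: 0.5
grasp_force: 0.0
```

Run:
```python
from h import *
go((.392,.294,.042,90))
snap('scene','s5'); b=cv2.imread('pics/s5.png'); 
cv2.imwrite('pics/s5c.png',np.hstack([cv2.resize(b[140:230,170:270],(450,400),interpolation=cv2.INTER_CUBIC),cv2.resize(b[245:325,325:415],(350,311),interpolation=cv2.INTER_CUBIC) if 0 else cv2.resize(b[245:335,325:415],(350,400),interpolation=cv2.INTER_CUBIC)]))
```

```text
t 17.3 pos [0.3931 0.292  0.1579] az 89.9 w 0.5 F [ 0.7 -0.   0.2] q [ 0.49 -0.22  2.    0.    1.37 -1.08]
[0.06, 0.08, 4.64] [0.01, 0.01, -0.01]
```

View pics/s5c.png

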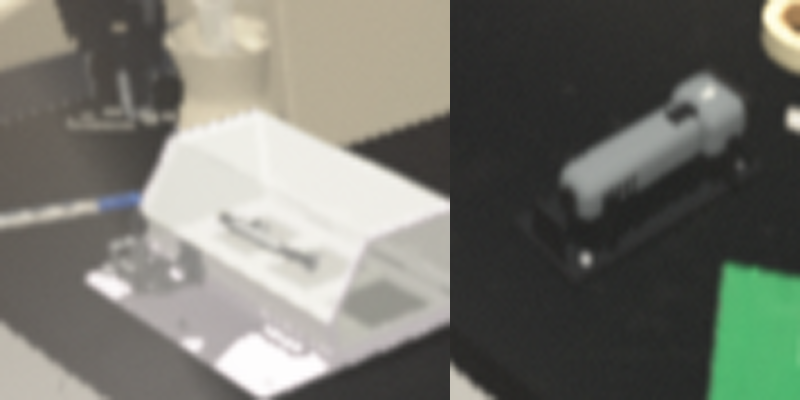

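The scanner lies back in its rest (crop right, 650,140), and the knob at crop (122,240) is below the gripper. I'll lower onto it and grip.

Call:
{"method": "jog_arm", "body": {"targets": [[[0.05,0.08,1.5],[0,0,0],50],[[0.05,0.08,3],[0,0,0],50],[[0.05,0.08,4],[0,0,0],50],[[0.05,0.08,4.6],[0,0,0],50],[[0.05,0.08,4.6],[0,0,0],20],[[0.05,0.08,4.6],[0,0,0],0],[[0.05,0.08,4.6],[0,0,0],0],[[0.05,0.08,4.6],[0,0,0],0]]}}

```text
time: 18.35
tool_pos: [0.3916, 0.2948, 0.0425]
tool_rot: [0.001, -0.0, 1.0, 0.001]
contact_force: [-0.2, 2.1, 1.9]
gripper_width: 0.134
grasp_force: 58.7
```

Call:
{"method": "jog_arm", "body": {"targets": [[[0,0,0],[0,0,0],0],[[0,0,0],[0,0,0],0]]}}

```text
time: 18.6
tool_pos: [0.3917, 0.2948, 0.0425]
tool_rot: [0.001, -0.0, 1.0, 0.001]
contact_force: [-2.4, 1.7, 4.6]
gripper_width: 0.133
grasp_force: 59.0
```

Call:
{"method": "jog_arm", "body": {"targets": [[[0,0.15,0],[0,0,0],0],[[0,0.3,0],[0,0,0],0],[[0,0.5,0],[0,0,0],0],[[0,0.7,0],[0,0,0],0],[[0,0.85,0],[0,0,0],0],[[0,1.0,0],[0,0,0],0],[[0,1.02,0],[0,0,0],0],[[0,1.02,0],[0,0,0],0]]}}

```text
time: 19.6
tool_pos: [0.3919, 0.3193, 0.0424]
tool_rot: [0.001, -0.0, 1.0, -0.001]
contact_force: [-0.7, -2.2, 7.6]
gripper_width: 0.135
grasp_force: 59.2
```

Run:
```python
from h import *
go((.4076,.151,.17,0))
```

```text
t 19.6 pos [0.3919 0.3193 0.0424] az 90.0 w 0.13 F [-0.7 -2.2  7.6] q [ 0.54 -0.03  2.04 -0.    1.14 -1.03]
[-0.63, -6.74, -5.09] [-0.0, 0.02, 11.25]
```

Call:
{"method": "jog_arm", "body": {"targets": [[[0,0,0],[0,0,0],50],[[0,0,0],[0,0,0],50],[[0,0,0],[0,0,0],50],[[0,0,-2],[0,0,0],50],[[0,0,-4],[0,0,0],50],[[0,0,-6],[0,0,1.3],50],[[-0.6,-3,-6],[0,0,2.6],50],[[-0.6,-5,-6],[0,0,3.9],50]]}}

```text
time: 20.6
tool_pos: [0.4066, 0.1952, 0.1926]
tool_rot: [0.001, 0.271, 0.963, 0.0]
contact_force: [0.6, -0.8, -0.0]
gripper_width: 0.506
grasp_force: 0.0
```

Run:
```python
from h import *
go((.4076,.151,.16,0))
```

```text
t 20.6 pos [0.4066 0.1952 0.1926] az 58.6 w 0.51 F [ 0.6 -0.8 -0. ] q [ 0.28 -0.36  2.05 -0.    1.45 -0.74]
[-0.95, -1.49, 1.31] [0.02, 0.01, 7.33]
```

Call:
{"method": "jog_arm", "body": {"targets": [[[-0.95,-1.49,0.5],[0,0,1.3],30],[[-0.95,-1.49,0.5],[0,0,2.6],30],[[-0.95,-1.49,0.5],[0,0,3.9],30],[[-0.95,-1.49,1.3],[0,0,5.2],30],[[-0.95,-1.49,1.3],[0,0,6.5],30],[[-0.95,-1.49,1.3],[0,0,7.33],30],[[-0.95,-1.49,1.3],[0,0,7.33],30],[[-0.95,-1.49,1.3],[0,0,7.33],30]]}}

```text
time: 21.6
tool_pos: [0.407, 0.1518, 0.1589]
tool_rot: [-0.0, 0.705, 0.709, -0.0]
contact_force: [-1.0, -0.4, 0.1]
gripper_width: 0.301
grasp_force: 0.0
```

Run:
```python
from h import *
go((.4076,.151,.079,0))
W=cloud('top',grab_frame('top')[1]);V=cloud('scene',grab_frame('scene')[1])
for n,C in(('top',W),('scene',V)):
    m=(np.abs(C[...,0]-.39)<.025)&(C[...,1]>.26)&(C[...,1]<.4)&(C[...,2]>.045)&(C[...,2]<.075); print(n,'knob',m.sum(),np.round(np.median(C[m],0),3))
    m=(np.abs(C[...,0]-.405)<.012)&(C[...,1]>.1)&(C[...,1]<.2)&(C[...,2]>.085)&(C[...,2]<.105); print(n,'bar',m.sum(),np.round(np.percentile(C[m],[10,50,90],axis=0),3).tolist() if m.sum() else '')
```

```text
t 21.6 pos [0.407  0.1518 0.1589] az 0.3 w 0.3 F [-1.  -0.4  0.1] q [ 0.19 -0.38  2.12 -0.    1.4   0.18]
[-0.03, 0.02, 3.2] [-0.0, 0.0, 0.03]
top knob 3 [0.391 0.325 0.065]
top bar 24 [[0.404, 0.115, 0.091], [0.408, 0.124, 0.095], [0.414, 0.135, 0.101]]
scene knob 21 [0.392 0.315 0.056]
scene bar 52 [[0.404, 0.111, 0.088], [0.407, 0.142, 0.094], [0.411, 0.178, 0.096]]
```

Call:
{"method": "jog_arm", "body": {"targets": [[[0,0.02,1],[0,0,0],30],[[0,0.02,2],[0,0,0],30],[[0,0.02,2.8],[0,0,0],30],[[0,0.02,3.2],[0,0,0],30],[[0,0.02,3.2],[0,0,0],30],[[0,0.02,3.2],[0,0,0],0],[[0,0.02,3.2],[0,0,0],0],[[0,0.02,3.2],[0,0,0],0]]}}

```text
time: 22.7
tool_pos: [0.4085, 0.152, 0.08]
tool_rot: [0.001, 0.706, 0.708, 0.001]
contact_force: [0.9, 0.1, 1.9]
gripper_width: 0.087
grasp_force: 58.6
```

Call:
{"method": "jog_arm", "body": {"targets": [[[0,0,0],[0,0,0],0],[[0,0,0],[0,0,0],0]]}}

```text
time: 22.95
tool_pos: [0.4085, 0.152, 0.08]
tool_rot: [0.001, 0.706, 0.708, 0.001]
contact_force: [1.1, -0.9, 5.1]
gripper_width: 0.086
grasp_force: 59.0
```

Run:
```python
from h import *
s=state();p=s['tool_pos'];go()
# arc about hinge; bar assumed at (p.x, .0945)
hx,hz=.540,.018; r=np.hypot(p[0]-hx,.0945-hz); a0=np.arctan2(.0945-hz,p[0]-hx); print('r',r)
th=[.05,.12,.2,.29,.38,.47,.56,.65,.74,.83,.92,1.01,1.1,1.19,1.28,1.37,1.46,1.55,1.62,1.69,1.74,1.78]
for t in th:
    print(t,[0,round((hx+r*np.cos(a0-t)-p[0])/.025,2),round(-(hz+r*np.sin(a0-t)-.0945)/.025,2)])
```

```text
t 22.95 pos [0.4085 0.152  0.08  ] az 0.2 w 0.09 F [ 1.1 -0.9  5.1] q [ 0.19 -0.28  2.18 -0.    1.24  0.18]
r 0.15216554093444795
0.05 [0, np.float64(0.16), np.float64(-0.26)]
0.12 [0, np.float64(0.4), np.float64(-0.61)]
0.2 [0, np.float64(0.71), np.float64(-0.98)]
0.29 [0, np.float64(1.09), np.float64(-1.38)]
0.38 [0, np.float64(1.51), np.float64(-1.73)]
0.47 [0, np.float64(1.96), np.float64(-2.05)]
0.56 [0, np.float64(2.43), np.float64(-2.33)]
0.65 [0, np.float64(2.92), np.float64(-2.56)]
0.74 [0, np.float64(3.44), np.float64(-2.75)]
0.83 [0, np.float64(3.97), np.float64(-2.89)]
0.92 [0, np.float64(4.51), np.float64(-2.98)]
1.01 [0, np.float64(5.05), np.float64(-3.02)]
1.1 [0, np.float64(5.6), np.float64(-3.02)]
1.19 [0, np.float64(6.15), np.float64(-2.96)]
1.28 [0, np.float64(6.68), np.float64(-2.86)]
1.37 [0, np.float64(7.21), np.float64(-2.71)]
1.46 [0, np.float64(7.72), np.float64(-2.51)]
1.55 [0, np.float64(8.21), np.float64(-2.26)]
1.62 [0, np.float64(8.58), np.float64(-2.04)]
1.69 [0, np.float64(8.93), np.float64(-1.8)]
1.74 [0, np.float64(9.16), np.float64(-1.61)]
1.78 [0, np.float64(9.35), np.float64(-1.45)]
```

Call:
{"method": "jog_arm", "body": {"targets": [[[0,0.16,-0.26],[0,0,0],0],[[0,0.4,-0.61],[0,0,0],0],[[0,0.71,-0.98],[0,0,0],0],[[0,1.09,-1.38],[0,0,0],0],[[0,1.51,-1.73],[0,0,0],0],[[0,1.96,-2.05],[0,0,0],0],[[0,2.43,-2.33],[0,0,0],0],[[0,2.92,-2.56],[0,0,0],0]]}}

```text
time: 23.95
tool_pos: [0.4795, 0.1513, 0.1468]
tool_rot: [-0.001, 0.706, 0.708, -0.003]
contact_force: [-12.4, -3.8, 13.7]
gripper_width: 0.087
grasp_force: 58.7
```

Run:
```python
from h import *
go()
```

```text
t 23.95 pos [0.4795 0.1513 0.1468] az 0.2 w 0.09 F [-12.4  -3.8  13.7] q [ 0.16 -0.17  1.97 -0.    1.35  0.16]
```

Call:
{"method": "jog_arm", "body": {"targets": [[[0,0.52,-0.24],[0,0,0],0],[[0,1.05,-0.4],[0,0,0],0],[[0,1.59,-0.5],[0,0,0],0],[[0,2.13,-0.55],[0,0,0],0],[[0,2.68,-0.55],[0,0,0],0],[[0,3.23,-0.5],[0,0,0],0],[[0,3.76,-0.4],[0,0,0],0],[[0,4.29,-0.25],[0,0,0],0]]}}

```text
time: 24.95
tool_pos: [0.5897, 0.1504, 0.1528]
tool_rot: [0.002, 0.706, 0.708, -0.001]
contact_force: [-3.2, -5.6, 4.3]
gripper_width: 0.086
grasp_force: 60.2
```

Run:
```python
from h import *
go()
```

```text
t 24.95 pos [0.5897 0.1504 0.1528] az 0.2 w 0.09 F [-3.2 -5.6  4.3] q [ 0.13  0.07  1.73 -0.    1.34  0.13]
```

Call:
{"method": "jog_arm", "body": {"targets": [[[0,0.51,0.2],[0,0,0],0],[[0,1.0,0.45],[0,0,0],0],[[0,1.37,0.67],[0,0,0],0],[[0,1.72,0.91],[0,0,0],0],[[0,1.95,1.1],[0,0,0],0],[[0,2.12,1.25],[0,0,0],0],[[0,2.12,1.25],[0,0,0],0],[[0,2.12,1.25],[0,0,0],0]]}}

```text
time: 25.95
tool_pos: [0.6433, 0.151, 0.1205]
tool_rot: [0.003, 0.706, 0.708, 0.001]
contact_force: [2.4, -6.0, 3.0]
gripper_width: 0.089
grasp_force: 61.1
```

Run:
```python
from h import *
go()
```

```text
t 25.95 pos [0.6433 0.151  0.1205] az 0.1 w 0.09 F [ 2.4 -6.   3. ] q [ 0.12  0.22  1.62 -0.    1.3   0.12]
```

Call:
{"method": "jog_arm", "body": {"targets": [[[0,0,0],[0,0,0],30],[[0,0,0],[0,0,0],30],[[0,0,0],[0,0,0],30],[[0,0,-1.5],[0,0,0],30],[[0,0,-3.5],[0,0,0],70],[[0,0,-3.5],[0,0,-1.3],70],[[3,-1,-3.5],[0,0,-2.6],70],[[5,-2,-3.5],[0,0,-3.9],70]]}}

```text
time: 26.95
tool_pos: [0.5942, 0.2695, 0.2055]
tool_rot: [-0.0, 0.488, 0.873, 0.0]
contact_force: [-0.4, 1.3, 0.2]
gripper_width: 0.699
grasp_force: 0.0
```

Run:
```python
from h import *
go((.573,-.0893,.13,90),(.573,-.0893,.10,90))
W=cloud('top',grab_frame('top')[1]);V=cloud('scene',grab_frame('scene')[1])
for n,C in(('top',W),('scene',V)):
  for nm,(x,y) in dict(round=(.573,-.089),vial=(.617,-.167)).items():
    m=(np.hypot(C[...,0]-x,C[...,1]-y)<.035)&(C[...,2]>.012)&(C[...,2]<.09); print(n,nm,m.sum(),np.round(np.percentile(C[m],[2,50,98],axis=0),3).tolist() if m.sum() else '')
```

```text
t 26.95 pos [0.5942 0.2695 0.2055] az 31.6 w 0.7 F [-0.4  1.3  0.2] q [ 0.31  0.13  1.57  0.    1.44 -0.24]
[-11.78, -8.25, 3.01] [0.0, -0.0, -7.3]
[-11.78, -8.25, 4.21] [0.0, -0.0, -7.3]
top round 83 [[0.554, -0.103, 0.019], [0.568, -0.084, 0.053], [0.587, -0.068, 0.076]]
top vial 74 [[0.602, -0.179, 0.024], [0.615, -0.164, 0.062], [0.633, -0.149, 0.071]]
scene round 188 [[0.554, -0.108, 0.013], [0.565, -0.097, 0.04], [0.582, -0.077, 0.07]]
scene vial 182 [[0.6, -0.184, 0.014], [0.609, -0.176, 0.043], [0.629, -0.157, 0.063]]
```

Call:
{"method": "jog_arm", "body": {"targets": [[[-11.8,-8.25,0.3],[0,0,-7.3],70],[[-11.8,-8.25,0.3],[0,0,-7.3],70],[[-11.8,-8.25,0.3],[0,0,-7.3],70],[[-11.8,-8.25,0.3],[0,0,-7.3],70],[[-11.8,-8.25,0.3],[0,0,-7.3],70],[[-11.8,-8.25,2.5],[0,0,-7.3],70],[[-11.8,-8.25,2.5],[0,0,-7.3],70],[[-11.8,-8.25,2.5],[0,0,-7.3],70]]}}

```text
time: 28.05
tool_pos: [0.571, -0.0911, 0.1414]
tool_rot: [-0.002, 0.004, 1.0, 0.001]
contact_force: [0.3, -0.4, 0.5]
gripper_width: 0.703
grasp_force: 0.0
```

Run:
```python
from h import *
go((.572,-.088,.017,90))
```

```text
t 28.05 pos [ 0.571  -0.0911  0.1414] az 89.6 w 0.7 F [ 0.3 -0.4  0.5] q [-0.29  0.02  1.8   0.    1.32 -1.85]
[-0.06, 0.12, 4.97] [0.01, -0.02, -0.05]
```

Call:
{"method": "jog_arm", "body": {"targets": [[[0,0.08,1.5],[0,0,0],70],[[0,0.08,3],[0,0,0],70],[[0,0.08,4.2],[0,0,0],70],[[0,0.08,5.0],[0,0,0],70],[[0,0.08,5.2],[0,0,0],70],[[0,0.08,5.2],[0,0,0],50],[[0,0.08,5.2],[0,0,0],30],[[0,0.08,5.2],[0,0,0],0]]}}

```text
time: 29.05
tool_pos: [0.5735, -0.0891, 0.0148]
tool_rot: [0.002, 0.002, 1.0, -0.0]
contact_force: [0.5, 0.7, 4.3]
gripper_width: 0.408
grasp_force: 60.2
```

Call:
{"method": "jog_arm", "body": {"targets": [[[0,0,0],[0,0,0],0],[[0,0,0],[0,0,0],0],[[0,0,0],[0,0,0],0]]}}

```text
time: 29.42
tool_pos: [0.5735, -0.089, 0.0148]
tool_rot: [0.002, 0.002, 1.0, -0.0]
contact_force: [0.5, 1.2, 5.9]
gripper_width: 0.405
grasp_force: 60.4
```

Run:
```python
from h import *
go((.572,-.088,.15,90),(.494,.205,.15,90))
```

```text
t 29.43 pos [ 0.5735 -0.089   0.0148] az 89.8 w 0.4 F [0.5 1.2 5.9] q [-0.28  0.18  1.87  0.    1.09 -1.85]
[0.04, 0.04, -5.41] [-0.0, 0.02, -0.03]
[3.21, 11.75, -5.42] [-0.0, 0.02, -0.03]
```

Call:
{"method": "jog_arm", "body": {"targets": [[[0,0,-1],[0,0,0],0],[[0,0,-2.8],[0,0,0],0],[[0.6,0.4,-4.6],[0,0,0],0],[[1.8,1.2,-5.4],[0,0,0],0],[[3.0,2.4,-5.4],[0,0,0],0],[[3.2,4.4,-5.4],[0,0,0],0],[[3.2,6.6,-5.4],[0,0,0],0],[[3.2,8.6,-5.4],[0,0,0],0]]}}

```text
time: 30.42
tool_pos: [0.4923, 0.128, 0.1478]
tool_rot: [0.0, 0.002, 1.0, -0.0]
contact_force: [0.0, 0.0, -1.0]
gripper_width: 0.407
grasp_force: 60.0
```

Call:
{"method": "jog_arm", "body": {"targets": [[[0,1.6,0],[0,0,0],0],[[0,2.7,0],[0,0,0],0],[[0,3.15,0],[0,0,0],0],[[0,3.15,0],[0,0,0],0],[[0,3.15,0],[0,0,0],0]]}}

```text
time: 31.05
tool_pos: [0.4932, 0.2043, 0.1478]
tool_rot: [-0.0, 0.002, 1.0, -0.0]
contact_force: [-0.3, 0.0, -1.3]
gripper_width: 0.407
grasp_force: 60.0
```

Run:
```python
from h import *
go((.494,.205,.05,90),(.494,.205,.022,90))
p,d=snap('scene','s6'); b=cv2.imread('pics/s6.png'); cv2.imwrite('pics/s6c.png',cv2.resize(b[110:240,170:330],None,fx=4,fy=4,interpolation=cv2.INTER_CUBIC))
C=cloud('scene',d); s=state()['tool_pos']
```

```text
t 31.05 pos [0.4932 0.2043 0.1478] az 89.7 w 0.41 F [-0.3  0.  -1.3] q [ 0.25 -0.1   1.9  -0.    1.34 -1.31]
[-0.03, 0.03, 3.91] [-0.0, -0.0, -0.04]
[-0.03, 0.03, 5.03] [-0.0, -0.0, -0.04]
```

View pics/s6c.png

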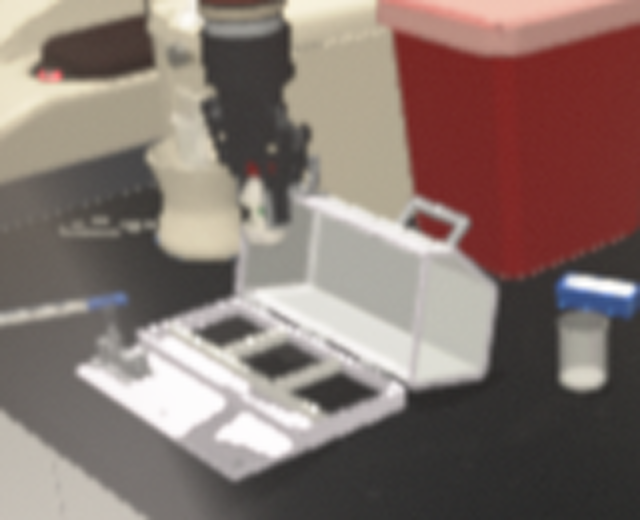

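The hood is fully open and all three compartments are clear (crop 225,330 / 280,360 / 340,390). The bottle hangs upright at (262,210), so I'll lower it into the middle compartment.

Call:
{"method": "jog_arm", "body": {"targets": [[[0,0.03,1.2],[0,0,0],0],[[0,0.03,2.6],[0,0,0],0],[[0,0.03,3.8],[0,0,0],0],[[0,0.03,4.5],[0,0,0],0],[[0,0.03,4.85],[0,0,0],0],[[0,0.03,5.05],[0,0,0],0],[[0,0.03,5.05],[0,0,0],0],[[0,0.03,5.05],[0,0,0],0]]}}

```text
time: 32.1
tool_pos: [0.4939, 0.2063, 0.0227]
tool_rot: [0.001, 0.002, 1.0, 0.0]
contact_force: [-0.8, 0.3, -1.5]
gripper_width: 0.407
grasp_force: 60.0
```

Run:
```python
from h import *
go((.494,.205,.022,90))
```

```text
t 32.1 pos [0.4939 0.2063 0.0227] az 89.8 w 0.41 F [-0.8  0.3 -1.5] q [ 0.26  0.07  1.97 -0.    1.1  -1.31]
[-0.0, -0.05, 0.03] [0.0, 0.01, -0.03]
```

Nearly at the floor, so I'll go 2 mm lower, release and retreat.

Call:
{"method": "jog_arm", "body": {"targets": [[[0,0,0.06],[0,0,0],0],[[0,0,0.08],[0,0,0],0],[[0,0,0.08],[0,0,0],45],[[0,0,0.08],[0,0,0],58],[[0,0,0.08],[0,0,0],58],[[0,0,0.08],[0,0,0],58],[[0,0,-1.2],[0,0,0],58],[[0,0,-3],[0,0,0],58]]}}

```text
time: 33.1
tool_pos: [0.4917, 0.2056, 0.0958]
tool_rot: [-0.002, 0.002, 1.0, -0.001]
contact_force: [1.2, 0.8, 1.0]
gripper_width: 0.58
grasp_force: 0.0
```

Run:
```python
from h import *
go((.494,.205,.16,90),(.5,0,.16,90),(.617,-.166,.13,90))
```

```text
t 33.1 pos [0.4917 0.2056 0.0958] az 89.8 w 0.58 F [1.2 0.8 1. ] q [ 0.26 -0.04  1.94 -0.    1.24 -1.31]
[-0.08, -0.03, -2.57] [-0.01, -0.03, -0.03]
[-0.35, -8.23, -2.56] [-0.01, -0.03, -0.03]
[-5.07, -14.85, -1.37] [-0.01, -0.03, -0.03]
```

Call:
{"method": "jog_arm", "body": {"targets": [[[0,0,-2.2],[0,0,0],65],[[0,-2,-2.5],[0,0,0],65],[[0,-4.2,-2.5],[0,0,0],65],[[-0.3,-6.6,-2.5],[0,0,0],65],[[-0.4,-8.2,-2.5],[0,0,0],65],[[-2,-10.5,-2],[0,0,0],65],[[-3.8,-13,-1.4],[0,0,0],65],[[-5.07,-14.85,-1.4],[0,0,0],65]]}}

```text
time: 34.1
tool_pos: [0.6087, -0.1525, 0.1316]
tool_rot: [-0.001, 0.002, 1.0, 0.0]
contact_force: [0.6, -0.1, -0.2]
gripper_width: 0.651
grasp_force: 0.0
```

Call:
{"method": "jog_arm", "body": {"targets": [[[0,0,0],[0,0,0],65],[[0,0,0],[0,0,0],65]]}}

```text
time: 34.35
tool_pos: [0.608, -0.1508, 0.1322]
tool_rot: [-0.001, 0.002, 1.0, 0.0]
contact_force: [-0.5, -0.3, 0.2]
gripper_width: 0.649
grasp_force: 0.0
```

Run:
```python
from h import *
go((.617,-.166,.013,90))
V=cloud('scene',grab_frame('scene')[1]);C=cloud('top',grab_frame('top')[1])
for n,C in(('top',C),('scene',V)):
  for nm,(x,y) in dict(round=(.494,.206),vial=(.617,-.166)).items():
    m=(np.hypot(C[...,0]-x,C[...,1]-y)<.03)&(C[...,2]>.035)&(C[...,2]<.09); print(n,nm,m.sum(),np.round(np.percentile(C[m],[2,50,98],axis=0),3).tolist() if m.sum() else '')
```

```text
t 34.35 pos [ 0.608  -0.1508  0.1322] az 89.7 w 0.65 F [-0.5 -0.3  0.2] q [-0.36  0.13  1.7   0.    1.31 -1.93]
[-0.37, -0.61, 4.77] [0.01, -0.01, -0.03]
top round 81 [[0.477, 0.19, 0.04], [0.492, 0.202, 0.058], [0.511, 0.221, 0.083]]
top vial 2 [[0.602, -0.176, 0.036], [0.604, -0.172, 0.039], [0.606, -0.169, 0.042]]
scene round 109 [[0.475, 0.186, 0.037], [0.488, 0.195, 0.054], [0.505, 0.211, 0.077]]
scene vial 114 [[0.602, -0.184, 0.036], [0.612, -0.175, 0.054], [0.63, -0.156, 0.064]]
```

Round bottle stands upright (cap top at 0.078). Now the vial.

Call:
{"method": "jog_arm", "body": {"targets": [[[-0.37,-0.61,0.8],[0,0,0],65],[[-0.37,-0.61,2],[0,0,0],65],[[-0.37,-0.61,3.5],[0,0,0],65],[[-0.37,-0.61,4.5],[0,0,0],65],[[-0.37,-0.61,4.75],[0,0,0],65],[[-0.37,-0.61,4.75],[0,0,0],45],[[-0.37,-0.61,4.75],[0,0,0],25],[[-0.37,-0.61,4.75],[0,0,0],0]]}}

```text
time: 35.45
tool_pos: [0.6187, -0.1666, 0.0158]
tool_rot: [0.001, 0.002, 1.0, -0.0]
contact_force: [-0.3, 0.8, 3.4]
gripper_width: 0.37
grasp_force: 59.7
```

Call:
{"method": "jog_arm", "body": {"targets": [[[0,0,0],[0,0,0],0],[[0,0,0],[0,0,0],0],[[0,0,0],[0,0,0],0],[[0,0,0],[0,0,0],0]]}}

```text
time: 35.95
tool_pos: [0.6187, -0.1666, 0.0158]
tool_rot: [0.001, 0.002, 1.0, -0.0]
contact_force: [-0.8, 1.9, 6.2]
gripper_width: 0.366
grasp_force: 59.9
```

Run:
```python
from h import *
go((.617,-.166,.15,90),(.494,.0,.15,90),(.494,.118,.15,90))
```

```text
t 35.95 pos [ 0.6187 -0.1666  0.0158] az 89.8 w 0.37 F [-0.8  1.9  6.2] q [-0.38  0.3   1.72  0.    1.12 -1.95]
[0.05, 0.02, -5.37] [-0.0, 0.02, -0.03]
[5.0, 6.64, -5.38] [-0.0, 0.02, -0.03]
[5.02, 11.36, -5.39] [-0.0, 0.02, -0.03]
```

Call:
{"method": "jog_arm", "body": {"targets": [[[0,0,-1],[0,0,0],0],[[0,0,-2.8],[0,0,0],0],[[0.6,0.6,-4.6],[0,0,0],0],[[2,2,-5.4],[0,0,0],0],[[3.6,3.8,-5.4],[0,0,0],0],[[4.8,5.6,-5.4],[0,0,0],0],[[5,7.6,-5.4],[0,0,0],0],[[5,9.6,-5.4],[0,0,0],0]]}}

```text
time: 36.95
tool_pos: [0.4927, 0.0755, 0.149]
tool_rot: [0.0, 0.002, 1.0, -0.0]
contact_force: [0.6, -0.1, 0.7]
gripper_width: 0.369
grasp_force: 59.5
```

Call:
{"method": "jog_arm", "body": {"targets": [[[0,1.2,0],[0,0,0],0],[[0,1.75,0],[0,0,0],0],[[0,1.75,0],[0,0,0],0],[[0,1.75,0],[0,0,0],0]]}}

```text
time: 37.45
tool_pos: [0.4937, 0.117, 0.1489]
tool_rot: [-0.0, 0.003, 1.0, -0.0]
contact_force: [0.2, -0.7, -0.2]
gripper_width: 0.364
grasp_force: 59.5
```

Run:
```python
from h import *
go((.494,.118,.0215,90))
```

```text
t 37.45 pos [0.4937 0.117  0.1489] az 89.7 w 0.36 F [ 0.2 -0.7 -0.2] q [ 0.09 -0.17  1.96 -0.    1.34 -1.48]
[-0.01, 0.04, 5.09] [-0.0, -0.0, -0.04]
```

Call:
{"method": "jog_arm", "body": {"targets": [[[0,0.04,1.2],[0,0,0],0],[[0,0.04,2.6],[0,0,0],0],[[0,0.04,3.8],[0,0,0],0],[[0,0.04,4.5],[0,0,0],0],[[0,0.04,4.9],[0,0,0],0],[[0,0.04,5.1],[0,0,0],0],[[0,0.04,5.15],[0,0,0],0],[[0,0.04,5.15],[0,0,0],0]]}}

```text
time: 38.45
tool_pos: [0.4946, 0.1189, 0.0218]
tool_rot: [0.001, 0.002, 1.0, -0.0]
contact_force: [-2.9, -1.1, 5.7]
gripper_width: 0.368
grasp_force: 60.0
```

Call:
{"method": "jog_arm", "body": {"targets": [[[0,0,0],[0,0,0],0],[[0,0,0],[0,0,0],40],[[0,0,0],[0,0,0],55],[[0,0,0],[0,0,0],55],[[0,0,0],[0,0,0],55],[[0,0,-0.8],[0,0,0],55],[[0,0,-3],[0,0,0],55],[[0,0,-5],[0,0,0],55]]}}

```text
time: 39.45
tool_pos: [0.4934, 0.1189, 0.1465]
tool_rot: [-0.0, 0.002, 1.0, -0.0]
contact_force: [0.8, 0.8, -0.0]
gripper_width: 0.552
grasp_force: 0.0
```

Run:
```python
from h import *
go((.5,.15,.21,0),(.6445,.151,.21,0))
```

```text
t 39.45 pos [0.4934 0.1189 0.1465] az 89.8 w 0.55 F [ 0.8  0.8 -0. ] q [ 0.09 -0.16  1.97  0.    1.34 -1.48]
[-0.26, 1.24, -2.54] [-0.0, -0.0, 11.22]
[-6.04, 1.31, -2.54] [-0.0, -0.0, 11.22]
```

Now back to the hood handle: up, turn, forward.

Call:
{"method": "jog_arm", "body": {"targets": [[[0,0,-1.5],[0,0,0],40],[[0,0.6,-2.5],[0,0,1.3],40],[[-0.3,1.2,-2.5],[0,0,2.6],30],[[-1.5,1.3,-2.5],[0,0,3.9],30],[[-3,1.3,-2.5],[0,0,5.2],30],[[-4.5,1.3,-2.5],[0,0,6.5],30],[[-6,1.3,-2.5],[0,0,7.8],30],[[-6,1.3,-2.5],[0,0,9.1],30]]}}

```text
time: 40.45
tool_pos: [0.6455, 0.1505, 0.2067]
tool_rot: [-0.0, 0.598, 0.802, -0.0]
contact_force: [0.5, 0.2, -0.1]
gripper_width: 0.302
grasp_force: 0.0
```

Call:
{"method": "jog_arm", "body": {"targets": [[[0,0,0],[0,0,1.3],30],[[0,0,0],[0,0,2.12],30],[[0,0,0],[0,0,2.12],30],[[0,0,0],[0,0,2.12],30]]}}

```text
time: 40.95
tool_pos: [0.6437, 0.1509, 0.2076]
tool_rot: [-0.0, 0.706, 0.708, -0.0]
contact_force: [-0.2, -0.8, -0.2]
gripper_width: 0.305
grasp_force: 0.0
```

Run:
```python
from h import *
W=cloud('top',grab_frame('top')[1]);p,d=snap('scene','s7');V=cloud('scene',d)
for n,C in(('top',W),('scene',V)):
  for nm,(x,y,r,z0,z1) in dict(round=(.494,.206,.03,.035,.09),vial=(.494,.119,.028,.035,.09)).items():
    m=(np.hypot(C[...,0]-x,C[...,1]-y)<r)&(C[...,2]>z0)&(C[...,2]<z1); print(n,nm,m.sum(),np.round(np.percentile(C[m],[2,50,98],axis=0),3).tolist() if m.sum() else '')
  m=(C[...,0]>.63)&(C[...,0]<.665)&(C[...,1]>.11)&(C[...,1]<.19)&(C[...,2]>.115)&(C[...,2]<.15); print('bar',m.sum(),np.round(np.percentile(C[m],[5,50,95],axis=0),3).tolist() if m.sum() else '')
go((.6435,.151,.1205,0))
b=cv2.imread('pics/s7.png'); cv2.imwrite('pics/s7c.png',cv2.resize(b[110:240,170:330],None,fx=4,fy=4,interpolation=cv2.INTER_CUBIC))
```

```text
top round 0 
top vial 69 [[0.479, 0.106, 0.038], [0.494, 0.118, 0.068], [0.509, 0.134, 0.076]]
bar 31 [[0.633, 0.111, 0.124], [0.641, 0.121, 0.134], [0.646, 0.139, 0.138]]
scene round 110 [[0.475, 0.186, 0.037], [0.488, 0.195, 0.053], [0.506, 0.211, 0.076]]
scene vial 105 [[0.479, 0.1, 0.036], [0.489, 0.107, 0.056], [0.506, 0.127, 0.07]]
bar 49 [[0.633, 0.112, 0.121], [0.639, 0.152, 0.13], [0.645, 0.184, 0.134]]
t 41.05 pos [0.6437 0.1509 0.2077] az 0.1 w 0.3 F [1.2 0.3 0.3] q [0.12 0.15 1.55 0.   1.44 0.12]
[0.0, -0.01, 3.49] [-0.0, -0.0, 0.01]
```

View pics/s7c.png

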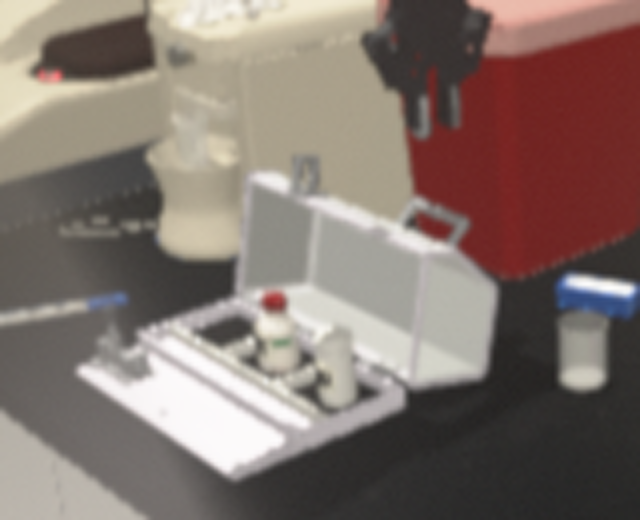

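Both bottles stand upright in the compartments (278,335 and 335,368), and the hood bar is at (437,218) below the gripper. I'll lower onto the bar and grip.

Call:
{"method": "jog_arm", "body": {"targets": [[[0,-0.03,1],[0,0,0],30],[[0,-0.03,2.2],[0,0,0],30],[[0,-0.03,3],[0,0,0],30],[[0,-0.03,3.5],[0,0,0],30],[[0,-0.03,3.5],[0,0,0],30],[[0,-0.03,3.5],[0,0,0],0],[[0,-0.03,3.5],[0,0,0],0],[[0,-0.03,3.5],[0,0,0],0]]}}

```text
time: 42.05
tool_pos: [0.6434, 0.151, 0.1216]
tool_rot: [0.0, 0.707, 0.707, 0.0]
contact_force: [-1.8, -0.2, 4.5]
gripper_width: 0.084
grasp_force: 58.9
```

Call:
{"method": "jog_arm", "body": {"targets": [[[0,0,0],[0,0,0],0],[[0,0,0],[0,0,0],0]]}}

```text
time: 42.3
tool_pos: [0.6434, 0.151, 0.1216]
tool_rot: [0.0, 0.707, 0.707, 0.0]
contact_force: [-4.2, -0.3, 5.4]
gripper_width: 0.087
grasp_force: 59.0
```

Run:
```python
from h import *
s=state();p=s['tool_pos'];go()
hx,hz=.540,.018; r=.1522; a=np.arccos((p[0]-hx)/r); print('bar z',hz+r*np.sin(a),'theta',np.radians(149.8)-a)
th=np.radians(149.8)-a; z0=hz+r*np.sin(a)
for t in list(np.arange(th-.05,0.1,-.085))+[.1,.06,.03,.0,-.01]:
    b=np.radians(149.8)-t
    print(round(t,2),[0,round((hx+r*np.cos(b)-p[0])/.025,2),round(-(hz+r*np.sin(b)-z0)/.025,2)])
```

```text
t 42.3 pos [0.6434 0.151  0.1216] az 0.0 w 0.09 F [-4.2 -0.3  5.4] q [0.12 0.22 1.62 0.   1.3  0.12]
bar z 0.1296473562581005 theta 1.7909623842014661
1.74 [0, np.float64(-0.23), np.float64(-0.2)]
1.66 [0, np.float64(-0.64), np.float64(-0.52)]
1.57 [0, np.float64(-1.07), np.float64(-0.8)]
1.49 [0, np.float64(-1.53), np.float64(-1.04)]
1.4 [0, np.float64(-2.01), np.float64(-1.24)]
1.32 [0, np.float64(-2.5), np.float64(-1.4)]
1.23 [0, np.float64(-3.0), np.float64(-1.52)]
1.15 [0, np.float64(-3.52), np.float64(-1.59)]
1.06 [0, np.float64(-4.03), np.float64(-1.62)]
0.98 [0, np.float64(-4.55), np.float64(-1.61)]
0.89 [0, np.float64(-5.06), np.float64(-1.55)]
0.81 [0, np.float64(-5.57), np.float64(-1.45)]
0.72 [0, np.float64(-6.07), np.float64(-1.31)]
0.64 [0, np.float64(-6.55), np.float64(-1.12)]
0.55 [0, np.float64(-7.02), np.float64(-0.9)]
0.47 [0, np.float64(-7.46), np.float64(-0.63)]
0.38 [0, np.float64(-7.88), np.float64(-0.33)]
0.3 [0, np.float64(-8.28), np.float64(0.0)]
0.21 [0, np.float64(-8.64), np.float64(0.37)]
0.13 [0, np.float64(-8.97), np.float64(0.77)]
0.1 [0, np.float64(-9.07), np.float64(0.89)]
0.06 [0, np.float64(-9.21), np.float64(1.09)]
0.03 [0, np.float64(-9.31), np.float64(1.25)]
0.0 [0, np.float64(-9.4), np.float64(1.4)]
-0.01 [0, np.float64(-9.43), np.float64(1.46)]
```

Call:
{"method": "jog_arm", "body": {"targets": [[[0,0,0],[0,0,0],30],[[0,0,0],[0,0,0],30],[[0,0,0.2],[0,0,0],30],[[0,0,0.35],[0,0,0],30],[[0,0,0.35],[0,0,0],30],[[0,0,0.35],[0,0,0],0],[[0,0,0.35],[0,0,0],0],[[0,0,0.35],[0,0,0],0]]}}

```text
time: 43.3
tool_pos: [0.6433, 0.1509, 0.1115]
tool_rot: [0.0, 0.707, 0.707, 0.0]
contact_force: [2.6, 0.5, -2.1]
gripper_width: 0.095
grasp_force: 58.4
```

Call:
{"method": "jog_arm", "body": {"targets": [[[0,0,0],[0,0,0],0],[[0,-0.23,-0.2],[0,0,0],0],[[0,-0.64,-0.52],[0,0,0],0],[[0,-1.07,-0.8],[0,0,0],0],[[0,-1.53,-1.04],[0,0,0],0],[[0,-2.01,-1.24],[0,0,0],0],[[0,-2.5,-1.4],[0,0,0],0],[[0,-3.0,-1.52],[0,0,0],0]]}}

```text
time: 44.3
tool_pos: [0.5697, 0.1516, 0.1507]
tool_rot: [0.002, 0.707, 0.707, 0.003]
contact_force: [6.5, 2.4, -4.8]
gripper_width: 0.09
grasp_force: 58.3
```

Run:
```python
from h import *
go()
```

```text
t 44.3 pos [0.5697 0.1516 0.1507] az 0.0 w 0.09 F [ 6.5  2.4 -4.8] q [0.13 0.03 1.78 0.   1.33 0.13]
```

Call:
{"method": "jog_arm", "body": {"targets": [[[0,-0.52,-0.07],[0,0,0],0],[[0,-1.03,-0.1],[0,0,0],0],[[0,-1.55,-0.09],[0,0,0],0],[[0,-2.06,-0.03],[0,0,0],0],[[0,-2.57,0.07],[0,0,0],0],[[0,-3.07,0.21],[0,0,0],0],[[0,-3.55,0.4],[0,0,0],0],[[0,-4.02,0.62],[0,0,0],0]]}}

```text
time: 45.3
tool_pos: [0.4703, 0.1525, 0.1377]
tool_rot: [0.002, 0.707, 0.707, 0.005]
contact_force: [3.9, 5.3, 5.3]
gripper_width: 0.09
grasp_force: 60.3
```

Run:
```python
from h import *
go()
```

```text
t 45.3 pos [0.4703 0.1525 0.1377] az 0.0 w 0.09 F [3.9 5.3 5.3] q [ 0.16 -0.2   2.01  0.    1.32  0.16]
```

Call:
{"method": "jog_arm", "body": {"targets": [[[0,-0.44,0.27],[0,0,0],0],[[0,-0.86,0.57],[0,0,0],0],[[0,-1.2,0.85],[0,0,0],0],[[0,-1.5,1.12],[0,0,0],0],[[0,-1.75,1.42],[0,0,0],0],[[0,-1.95,1.67],[0,0,0],0],[[0,-2.05,1.79],[0,0,0],0],[[0,-2.12,1.89],[0,0,0],0]]}}

```text
time: 46.3
tool_pos: [0.4163, 0.1526, 0.0887]
tool_rot: [0.0, 0.707, 0.707, 0.004]
contact_force: [2.6, 6.6, 4.2]
gripper_width: 0.094
grasp_force: 62.1
```

Call:
{"method": "jog_arm", "body": {"targets": [[[0,-0.04,0.05],[0,0,0],0],[[0,-0.07,0.1],[0,0,0],0],[[0,-0.11,0.16],[0,0,0],0],[[0,-0.15,0.22],[0,0,0],0],[[0,-0.19,0.28],[0,0,0],0],[[0,-0.23,0.35],[0,0,0],0],[[0,-0.26,0.41],[0,0,0],0],[[0,-0.26,0.43],[0,0,0],0]]}}

```text
time: 47.3
tool_pos: [0.4099, 0.1528, 0.0784]
tool_rot: [-0.0, 0.707, 0.707, 0.004]
contact_force: [5.3, 8.8, -2.2]
gripper_width: 0.088
grasp_force: 62.5
```

Run:
```python
from h import *
go()
```

```text
t 47.3 pos [0.4099 0.1528 0.0784] az -0.0 w 0.09 F [ 5.3  8.8 -2.2] q [ 0.18 -0.27  2.18  0.    1.23  0.18]
```

Call:
{"method": "jog_arm", "body": {"targets": [[[0,-0.06,0.1],[0,0,0],0],[[0,-0.1,0.2],[0,0,0],0],[[0,-0.1,0.3],[0,0,0],0],[[0,-0.1,0.3],[0,0,0],0]]}}

```text
time: 47.8
tool_pos: [0.4087, 0.1529, 0.0756]
tool_rot: [0.0, 0.707, 0.707, 0.003]
contact_force: [-11.1, 2.3, 31.3]
gripper_width: 0.09
grasp_force: 66.1
```

Run:
```python
from h import *
go()
C=cloud('top',grab_frame('top')[1]);V=cloud('scene',grab_frame('scene')[1])
for C in(C,V):
    m=(C[...,0]>.47)&(C[...,0]<.53)&(C[...,1]>.22)&(C[...,1]<.33)&(C[...,2]>.08)&(C[...,2]<.12); q=C[m]; c=np.polyfit(q[:,0]-.5,q[:,2],1); print(len(q),c)
W0=cloud('top',np.load('pics/top0.npy'));V0=cloud('scene',np.load('pics/scene0.npy'))
for C in(W0,V0):
    m=(C[...,0]>.47)&(C[...,0]<.53)&(C[...,1]>.22)&(C[...,1]<.33)&(C[...,2]>.08)&(C[...,2]<.12); q=C[m]; c=np.polyfit(q[:,0]-.5,q[:,2],1); print('orig',len(q),c)
```

```text
t 47.8 pos [0.4087 0.1529 0.0756] az 0.0 w 0.09 F [-11.1   2.3  31.3] q [ 0.19 -0.27  2.18  0.    1.23  0.18]
502 [0.00164734 0.09850649]
9 [0.0114197  0.09706395]
orig 503 [-0.00381214  0.09866244]
orig 191 [0.00684831 0.0972676 ]
```

Call:
{"method": "jog_arm", "body": {"targets": [[[0,0.03,-0.15],[0,0,0],0],[[0,0.03,-0.15],[0,0,0],30],[[0,0.03,-0.15],[0,0,0],30],[[0,0.03,-0.15],[0,0,0],30],[[0,0.03,-2],[0,0,0],30],[[0,0.03,-4.2],[0,0,0],50],[[2,-0.3,-4.8],[0,0,-1.3],50],[[4,-0.6,-4.8],[0,0,-2.6],50]]}}

```text
time: 48.9
tool_pos: [0.3916, 0.252, 0.1909]
tool_rot: [0.001, 0.566, 0.824, 0.002]
contact_force: [0.9, -0.0, 0.0]
gripper_width: 0.496
grasp_force: 0.0
```

Run:
```python
from h import *
go((.392,.3195,.17,90))
```

```text
t 48.9 pos [0.3916 0.252  0.1909] az 21.0 w 0.5 F [ 0.9 -0.   0. ] q [ 0.41 -0.32  2.02 -0.    1.44  0.04]
[2.51, 0.98, 0.84] [0.03, 0.02, -8.62]
```

Call:
{"method": "jog_arm", "body": {"targets": [[[2.5,0.98,0.4],[0,0,-1.3],50],[[2.5,0.98,0.8],[0,0,-2.6],50],[[2.5,0.98,0.8],[0,0,-3.9],50],[[2.5,0.98,0.8],[0,0,-5.2],50],[[2.5,0.98,0.8],[0,0,-6.5],50],[[2.5,0.98,0.8],[0,0,-7.8],50],[[2.5,0.98,0.8],[0,0,-8.62],50],[[2.5,0.98,0.8],[0,0,-8.62],50]]}}

```text
time: 49.9
tool_pos: [0.391, 0.3177, 0.168]
tool_rot: [-0.0, 0.003, 1.0, -0.0]
contact_force: [0.3, 0.8, -0.5]
gripper_width: 0.5
grasp_force: 0.0
```

Run:
```python
from h import *
go((.392,.3193,.0425,90))
W=cloud('top',grab_frame('top')[1]);p,d=snap('scene','s8');V=cloud('scene',d)
m=(np.abs(V[...,0]-.39)<.02)&(V[...,1]>.26)&(V[...,1]<.36)&(V[...,2]>.045)&(V[...,2]<.075); print('knob',m.sum(),np.round(np.median(V[m],0),3))
```

```text
t 49.9 pos [0.391  0.3177 0.168 ] az 89.7 w 0.5 F [ 0.3  0.8 -0.5] q [ 0.53 -0.19  1.95 -0.    1.38 -1.03]
[-0.05, 0.07, 5.02] [-0.0, -0.01, -0.04]
knob 21 [0.391 0.315 0.057]
```

Call:
{"method": "jog_arm", "body": {"targets": [[[-0.04,0.07,1.5],[0,0,0],50],[[-0.04,0.07,3],[0,0,0],50],[[-0.04,0.07,4.3],[0,0,0],50],[[-0.04,0.07,5.0],[0,0,0],50],[[-0.04,0.07,5.0],[0,0,0],20],[[-0.04,0.07,5.0],[0,0,0],0],[[-0.04,0.07,5.0],[0,0,0],0],[[-0.04,0.07,5.0],[0,0,0],0]]}}

```text
time: 51.0
tool_pos: [0.3927, 0.3196, 0.0445]
tool_rot: [0.001, 0.002, 1.0, -0.0]
contact_force: [-0.3, -3.9, 2.5]
gripper_width: 0.13
grasp_force: 58.8
```

Call:
{"method": "jog_arm", "body": {"targets": [[[0,0,0],[0,0,0],0],[[0,-0.2,0],[0,0,0],0],[[0,-0.4,0],[0,0,0],0],[[0,-0.6,0],[0,0,0],0],[[0,-0.8,0],[0,0,0],0],[[0,-0.95,0],[0,0,0],0],[[0,-1.05,0],[0,0,0],0],[[0,-1.05,0],[0,0,0],0]]}}

```text
time: 52.0
tool_pos: [0.3925, 0.2942, 0.0444]
tool_rot: [0.0, 0.002, 1.0, 0.001]
contact_force: [-2.3, 4.8, 4.6]
gripper_width: 0.131
grasp_force: 59.2
```

Run:
```python
from h import *
go((.392,.2945,.0425,90))
```

```text
t 52.0 pos [0.3925 0.2942 0.0444] az 89.7 w 0.13 F [-2.3  4.8  4.6] q [ 0.49 -0.07  2.07  0.    1.14 -1.08]
[0.02, 0.01, 0.08] [0.02, 0.01, -0.03]
```

Press a little further to be sure it is on its stop, then release and retreat.

Call:
{"method": "jog_arm", "body": {"targets": [[[0,-0.1,0],[0,0,0],0],[[0,-0.15,0],[0,0,0],0],[[0,-0.15,0],[0,0,0],0]]}}

```text
time: 52.38
tool_pos: [0.3926, 0.2938, 0.0445]
tool_rot: [0.001, 0.003, 1.0, 0.005]
contact_force: [-2.0, 18.7, -0.7]
gripper_width: 0.13
grasp_force: 58.8
```

Call:
{"method": "jog_arm", "body": {"targets": [[[0,0.05,0],[0,0,0],50],[[0,0.15,0],[0,0,0],50],[[0,0.15,0],[0,0,0],50],[[0,0.15,-2],[0,0,0],50],[[0,0.15,-4.5],[0,0,0],60],[[0,2,-6.5],[0,0,0],100],[[0,4.5,-7.5],[0,0,0],100],[[0,6.5,-7.5],[0,0,0],100]]}}

```text
time: 53.38
tool_pos: [0.3941, 0.4542, 0.2345]
tool_rot: [0.002, 0.003, 1.0, 0.002]
contact_force: [0.8, -0.1, 0.1]
gripper_width: 0.998
grasp_force: 0.0
```

Run:
```python
from h import *
W=cloud('top',grab_frame('top')[1]);p,d=snap('scene','s9');V=cloud('scene',d)
m=(np.abs(V[...,0]-.39)<.02)&(V[...,1]>.26)&(V[...,1]<.36)&(V[...,2]>.045)&(V[...,2]<.075); print('knob',m.sum(),np.round(np.median(V[m],0),3))
C=V;V0=cloud('scene',np.load('pics/scene0.npy'))
m=(np.abs(V0[...,0]-.39)<.02)&(V0[...,1]>.26)&(V0[...,1]<.36)&(V0[...,2]>.045)&(V0[...,2]<.075); print('knob0',m.sum(),np.round(np.median(V0[m],0),3))
go()
b=cv2.imread('pics/s9.png'); cv2.imwrite('pics/s9c.png',cv2.resize(b[140:345,180:480],None,fx=2.6,fy=2.6,interpolation=cv2.INTER_CUBIC))
```

```text
knob 20 [0.391 0.289 0.057]
knob0 21 [0.391 0.293 0.057]
t 53.48 pos [0.3925 0.456  0.2311] az 90.0 w 1.0 F [ 0.6 -0.4  0. ] q [ 0.74 -0.    1.67  0.    1.47 -0.83]
```

View pics/s9c.png

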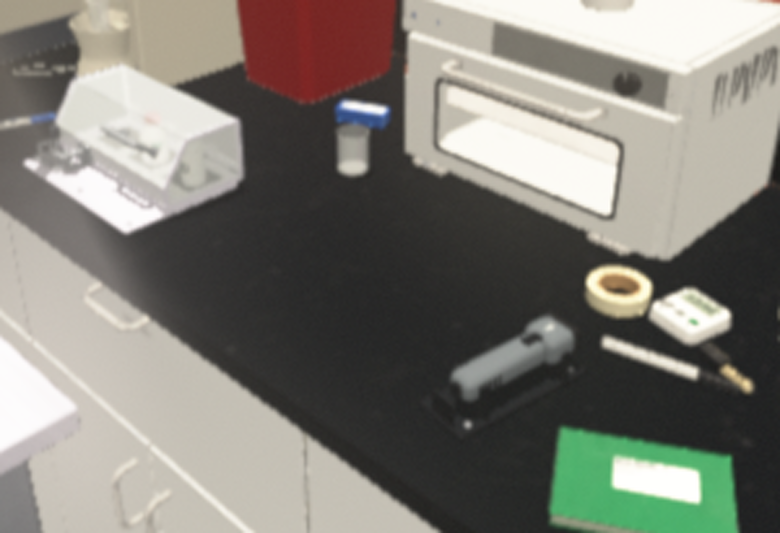

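The final picture shows the hood shut with both bottles inside and the bolt home. The beaker, tape and notebook are in place and the scanner is in its rest at (510,360). I'll make a quick numeric check of the scanner before handing in.

Run:
```python
from h import *
a=cv2.imread('pics/scene0.png').astype(int)[250:320,335:415];b=cv2.imread('pics/s9.png').astype(int)[250:320,335:415]
d=np.abs(a-b).max(2);print(d.mean(),(d>40).sum())
for f in('scene0','s9'):
    p=cloud('scene',np.load(f'pics/{f}.npy')).reshape(-1,3); p=p[(p[:,0]>.36)&(p[:,0]<.56)&(p[:,1]>-.5)&(p[:,1]<-.38)&(p[:,2]>.04)&(p[:,2]<.055)]
    print(len(p),np.round(np.percentile(p,[1,50,99],axis=0),3).tolist())
if (d>40).sum()<200: print(job_done())
```

```text
2.72625 0
483 [[0.397, -0.466, 0.04], [0.472, -0.439, 0.044], [0.533, -0.415, 0.049]]
470 [[0.398, -0.465, 0.04], [0.472, -0.439, 0.044], [0.534, -0.418, 0.049]]
the job is handed in; nothing more can be done
None
```

I held the scanner on the round bottle, then the slim vial (the only two in the row), and put it back; both bottles stand in the case, hood shut and bolt home; the job is handed in, but the interface never confirmed that the labels were read.

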